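# Pack the sample bottles and latch the transport case

## Task

Pack every small sample bottle that stands behind the rail of the bench rack into the grey transport case: lift each one up over the rail and stand it upright in a pocket of its own. Then swing the lid shut, hook the wire loop of the draw latch over the keeper on the lid, and press the latch lever down past centre until it lies fully home against the case. Leave the small beaker and the petri dish beside the rack where they stand.

Things in the scene. Friction and masses are not known exactly. Their poses are not given: they have to be found in the camera images.
- case: Grey fixed transport case, 86 (x) x 254 (y) x 95 mm high without lid. Origin: centre of its underside; x points away from its front (the latch is on the -x side), z up. Walls 15 mm front and back, 10 to 12 mm at the ends, rim at z = 95 mm; inner floor at z = 30 mm, divided along y by three 62 mm high dividers into four pockets 56 mm (x) by 56 mm (y).
- pocket_0 (a point): Centre of the floor of pocket 0 of the case (30 mm above the worktop); pockets 0 to 3 run from the case's -y end to its +y end at y = -88.5, -29.5, 29.5, 88.5 mm.
- pocket_1 (a point): Centre of the floor of pocket 1 of the case (30 mm above the worktop); pockets 0 to 3 run from the case's -y end to its +y end at y = -88.5, -29.5, 29.5, 88.5 mm.
- pocket_2 (a point): Centre of the floor of pocket 2 of the case (30 mm above the worktop); pockets 0 to 3 run from the case's -y end to its +y end at y = -88.5, -29.5, 29.5, 88.5 mm.
- pocket_3 (a point): Centre of the floor of pocket 3 of the case (30 mm above the worktop); pockets 0 to 3 run from the case's -y end to its +y end at y = -88.5, -29.5, 29.5, 88.5 mm.
- lid (a joint): Angle of the case's lid about its hinge on the rear (+x) top edge: 0 shut, grows as it opens (at 1.57 it stands upright), at most 2.0 rad; a friction hinge, it stays where it is left; about 4 N at its front edge moves it. Starts 1.7 to 1.9.
- lid_hinge (a point): Point on the lid's hinge line, mid-width: 43 mm behind the case's centre and 96 mm up. The lid is a hollow cover 86 mm deep (from the hinge line to its front), 254 mm wide and 50 mm high; flat outer top.
- lid_front (a point): Middle of the lid's outer top front edge: 86 mm from the hinge line along the lid and 50 mm above the lid's underside. With the lid shut it is 146 mm above the worktop.
- keeper_seat (a point): Where the loop's bar lies when hooked; 112 mm up, 18 mm before the lid's front when shut. The keeper is a steel hook 26 mm wide, sprung about 2 mm. Its own z axis (the way the hook opens) then leans 45 deg from up towards the lid, x 45 deg from ahead down: stem 2.5 mm below (-z), lip at -x (inner face 10 mm from here, top 6 mm up z), plate at +x (8 mm).
- lever (a joint): Angle of the latch lever about its pivot: 0 fully home, lying on the 45 deg bracket in front of the case and pointing down it, away from the keeper; grows as it swings up (1.57: straight out of the slope), to 2.6. Stays where left (friction 0.03 N m). With the loop hooked it feels tension below about 0.8, centre is near 0.25; pressing down near the tip with 10 N takes it home.
- lever_pivot (a point): Lever pivot axis (along the case's y): 96 mm before the case's centre, 77 mm up; 50 mm down the 45 deg slope from the keeper seat of the shut lid (35 mm nearer the robot, 35 mm lower). Axes: the lever's own.
- lever_tip (a point): Free end of the lever, 55 mm from the pivot: plate 26 mm wide, 4 mm thick, its outer face 5 mm outward of the pivot axis, the tip flared outward. Home, it is 38 mm above the worktop.
- bail (a joint): Angle of the wire loop (bail) about its pins, against the lever. Lever + bail = 0: the loop points up the 45 deg slope to the keeper; negative: it leans back from there towards the robot (-0.785: straight up). Stays where left (friction 0.012 N m) and turns with the lever.
- bail_bar (a point): Middle of the wire loop's cross bar. The loop is a U of 5 mm steel wire: arms 49 mm apart over the outside, 66 mm long from the pins to the bar; pins 18 mm from the lever's pivot, 0.25 rad past its plate. Grip it across the arms just below the bar; the bar must pass over the keeper's lip and then drop on the stem behind it, which draws the lever down to about 0.8.
- water_bath: Fixed stainless water bath behind the rack, not part of the job but an obstacle: about 0.36 m wide (y), 0.31 m deep and 0.23 m high; its front is at about world x = 0.58, its left end at about world y = 0.08. Origin: near the centre of its underside. Carry things round its front left corner.
- rack: Fixed white bench rack, 82 (x) x 285 (y) mm; origin: centre of its underside. Board top at z = 50 mm; front (-x side) retaining rail of two 8 mm steel bars, top at z = 108 mm; back wall and three dividers to 106 mm, end cheeks to 110 mm. Four bays 65 mm (y) by 66 mm (x), centres at y = -102, -34, 34, 102 mm, one bottle in a bay.
- bottle_0: Small plastic bottle with ribbed white screw cap, 46 mm wide, 90 mm tall, cap 32 mm wide over the top 20 mm, body straight to 80 mm less a shoulder; origin: centre of its underside, z up. 80 to 170 g. Stands on the rack; may be absent.
- bottle_1: Small plastic bottle with ribbed white screw cap, 46 mm wide, 98 mm tall, cap 32 mm wide over the top 20 mm, body straight to 88 mm less a shoulder; origin: centre of its underside, z up. 80 to 170 g. Stands on the rack; may be absent.
- bottle_2: Small plastic bottle with ribbed white screw cap, 46 mm wide, 90 mm tall, cap 32 mm wide over the top 20 mm, body straight to 80 mm less a shoulder; origin: centre of its underside, z up. 80 to 170 g. Stands on the rack; may be absent.
- bottle_3: Small plastic bottle with ribbed white screw cap, 46 mm wide, 98 mm tall, cap 32 mm wide over the top 20 mm, body straight to 88 mm less a shoulder; origin: centre of its underside, z up. 80 to 170 g. Stands on the rack; may be absent.
- beaker: Bystander, to be left alone: small clear beaker, 50 mm wide, 92 mm tall with the rod in it. Origin: centre of its underside.
- dish: Bystander, to be left alone: closed petri dish, 92 mm wide, 15 mm tall. Origin: centre of its underside.
Not all that is in view belongs to the job. What is shaped like the bottle_1 but yellow is not meant.

How it is judged:
By the outcome, as a careful person would: the job done as asked, in the order asked, and still so for the second after the job is handed in, with the robot touching nothing.
Of bottle_0, bottle_1, bottle_2, bottle_3 only 3 to 4 are there at a start; the rules pass over those that are not, and their reading is None.
At some moment in a run one of bottle_0, bottle_1, bottle_2, bottle_3 may be knocked a few centimetres aside while the robot is not near it.
It also fails if it takes over 200 s, if anything falls off the work surface, if the arm or the gripper's body presses on something with over 40 N, if the wrist force passes 120 N, or if a joint passes its speed limit or range.

## Robot

A 7-joint arm with a two-finger parallel gripper is mounted at the origin on a cart in front of the work surface, level with it; the furniture and walls round the work are solid. World frame = base frame: x ahead of the robot, y to its left, z up, the work surface at z = 0. Lengths are in m, angles in rad, forces in N, time in s.
With the tool pointing down it reaches from about 0.425 to 1.025 m from the base axis. Payload 3.6 kg.
Tool frame: the origin (TCP) lies on the mounting face of the last link; the fingertips stand robot.tip_reach ahead of it and the grasp point (between the pads) lies 155 mm ahead of it (robot.tip_reach is the distance from the TCP to the fingertips, in m); z points along the fingers, y is the line along which they close (so a half turn about z gives the same grasp; the last joint's range is limited). The gripper opens to 85 mm and grips with 20 to 120 N. Pads are 22 mm wide; open, the fingers measure 114 mm over their backs; the gripper's body (76 mm by 85 mm) begins 54 mm behind the grasp point. The pads swing forward as they close: fully open they stand 13 mm farther back than shut.
Start: joints at [1.206, 0.591, 0.048, 1.609, -0.033, 0.943, -0.034], TCP at [0.195, -0.698, 0.405] pointing down, gripper open.
Joint ranges: [-2.69, 2.69], [-0.47, 2.24], [-1.27, 1.36], [0.19, 2.51], [-1.53, 4.68], [0.08, 2.07], [-3.09, 3.09]. Speed limits (rad/s): [2.57, 2.57, 3.14, 3.14, 3.14, 3.14, 3.14].

## Interface

Orientations are given as a unit quaternion [w, x, y, z].
In Python, from rig import robot gives the robot as it stands.
- The arm moves only by the tool carry_out, never from a script. Its argument "plan" is a list of rows, each an object of numbers: "dx", "dy", "dz": the shift along the tool's x, y, z in mm; "roll": the turn about the tool's z in degrees; "claw": the finger opening in mm, from 0 to 85.4. In form: [{"dx": .., "dy": .., "dz": .., "roll": .., "claw": ..}, ...]. A call has 1 to 12 rows; each row shifts and turns the commanded pose from where the row before left it, along the tool's axes as they then stand; what a row does not reach is not made up. A row lasts 1/10 s, in which the tool goes at most 50 mm and 8.59 degrees, less where a joint would pass 70% of its speed; a pose out of reach is approached as far as the arm can. A call is refused whole if a number of a shift passes 50 or a number of a turn 8.59, either way. A call with a gripper value outside its range is refused whole. The fingers move at their own pace and stop on an object; "squeeze" is the grip in N (left out, the last holds). Time passes only in rows, so rows that do not move let the fingers close. It gives the time, the measured TCP pose, the force, the opening and the grip force at its end, in the units of the state.
- robot.state(): the state, without advancing time (a new reading comes with each control period).
- robot.read_camera(name): name is "scene" or "top" or "wrist"; returns the picture (420x560x3 uint8, blue, green, red); there is no depth.
- robot.camera_model(name): a dict with "intrinsics" (3x3 intrinsics, pixels), "R" (3x3) and "t" (3): a world point X has camera coordinates R X + t; the wrist camera has in their place "tool_from_camera" (4x4, takes a point from camera to tool coordinates, whose origin is the TCP and whose axes are the flange's). Camera axes: x right, y down, z forward; pixel columns grow to the right and rows downward; lengths in m; the calibration is good to about 2 mm. A picture is of the moment at which its call begins: read the wrist's pose just before it. camera_model takes no time and is no camera call.
- robot.job_done(): hands the job in; it is judged then, once.
The state is a dict: "t": time; "q": joint angles; "qvel": joint speeds; "effort": joint torques, N m; "tool_pos": TCP position; "tool_rot": TCP orientation; "wrist_force": force on the tool from outside, world axes, zero at the start; "moment": the same for the moment, N m; "opening": finger opening in m; "grip_force": force on a finger pad.
Only numpy, scipy, OpenCV 4.12 (cv2) and the standard library are available. Lean on these libraries where they do the work, as an engineer would, in place of code of your own. Each camera call takes 0.05 s, during which the arm holds its last target. There are 200 camera calls.

## Working session

There is one attempt and no reset: what is moved stays moved. The work goes in short steps, Python scripts to look and compute and a tool call to move; the robot and the scene stay as the last step left them, time stands still between calls to the robot, and variables do not carry over. Pictures are saved under pics/ and viewed, at most 14 in all, crops included, and the job is handed in when it is done.

Besides the shell and the picture viewer there is one more tool, called after "Request:" by a JSON object that holds its "method" and its "body". carry_out: Moves the arm, as the interface text tells. Its arguments: {"type":"object","properties":{"plan":{"type":"array"},"squeeze":{"type":"number"}},"required":["plan"]}

```bash
ls; mkdir -p pics; cat > h.py <<'E'
import numpy as np, cv2
from rig import robot
from scipy.spatial.transform import Rotation as R
def cam(n):
    m=robot.camera_model(n); K=np.array(m["intrinsics"])
    if n=="wrist":
        s=robot.state(); T=np.array(m["tool_from_camera"]); w,x,y,z=s["tool_rot"]
        Rt=R.from_quat([x,y,z,w]).as_matrix(); Rc=Rt@T[:3,:3]; c=Rt@T[:3,3]+np.array(s["tool_pos"])
        return K,Rc,c
    Rm=np.array(m["R"]); return K,Rm.T,-Rm.T@np.array(m["t"])
def plane(C,uv,z):
    K,Rc,c=C; d=Rc@np.linalg.inv(K)@np.array([uv[0],uv[1],1.]); return c+d*(z-c[2])/d[2]
def planey(C,uv,ax,v):
    K,Rc,c=C; d=Rc@np.linalg.inv(K)@np.array([uv[0],uv[1],1.]); return c+d*(v-c[ax])/d[ax]
def proj(C,X):
    K,Rc,c=C; p=K@(Rc.T@(np.array(X)-c)); return p[:2]/p[2]
def tri(obs):
    A=np.zeros((3,3));b=np.zeros(3)
    for C,uv in obs:
        K,Rc,c=C; d=Rc@np.linalg.inv(K)@np.array([uv[0],uv[1],1.]); d/=np.linalg.norm(d); P=np.eye(3)-np.outer(d,d); A+=P;b+=P@c
    return np.linalg.solve(A,b)
def st():
    s=robot.state(); w,x,y,z=s["tool_rot"]; M=R.from_quat([x,y,z,w]).as_matrix()
    print("t",round(s["t"],2),"p",np.round(np.array(s["tool_pos"])*1e3,1),"F",np.round(s["wrist_force"],1),"op",round(s["opening"]*1e3,1),"gf",round(s["grip_force"],1)); print("q",np.round(s["q"],2)); print(np.round(M,3))
    return s,M
E
python3 - <<'E'
from h import *
st(); print(robot.tip_reach)
for n in("scene","top","wrist"):
    cv2.imwrite(f"pics/{n}0.png",robot.read_camera(n)); C=cam(n); print(n,np.round(C[0],1).tolist(),np.round(C[1],3).tolist(),C[2].round(3))
E
```

```text
pics
t 0.0 p [ 194.6 -697.9  403.5] F [-0.  -0.2 -0.8] op 85.2 gf 0.0
q [ 1.21  0.59  0.05  1.61 -0.03  0.94 -0.03]
[[ 0.963  0.269 -0.001]
 [ 0.269 -0.963  0.002]
 [-0.    -0.002 -1.   ]]
0.1734
scene [[476.7, 0.0, 275.2], [0.0, 476.7, 210.6], [0.0, 0.0, 1.0]] [[-0.68, -0.624, 0.386], [-0.734, 0.57, -0.371], [0.011, -0.535, -0.845]] [0.096 0.418 1.152]
top [[464.7, 0.0, 274.6], [0.0, 464.7, 216.6], [0.0, 0.0, 1.0]] [[-0.005, -0.998, 0.069], [-1.0, 0.005, -0.003], [0.003, -0.069, -0.998]] [ 0.472 -0.03   1.325]
wrist [[335.6, 0.0, 278.4], [0.0, 335.6, 209.0], [0.0, 0.0, 1.0]] [[0.268, -0.929, -0.256], [-0.963, -0.259, -0.07], [-0.001, 0.265, -0.964]] [ 0.26  -0.679  0.374]
```

View pics/scene0.png

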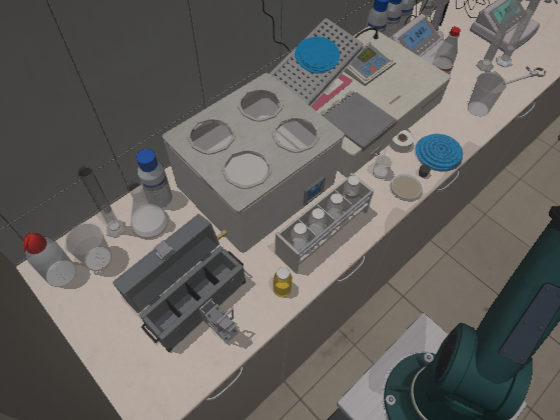

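View pics/top0.png

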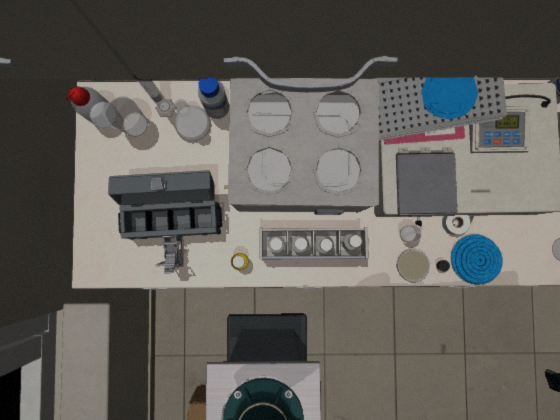

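The scene camera shows all four bottles in the rack (about 352,185; 336,202; 318,216; 299,231), the yellow decoy at (282,282), and the open case at (190,290) with its latch at (222,322). The top view has the case at (170,218), the latch at (172,255), and the caps at (277..356, 243). I'll zoom in next.

```bash
python3 - <<'E'
from h import *
t=cv2.imread("pics/top0.png"); s=cv2.imread("pics/scene0.png")
def cr(i,x,y,w,h): return cv2.resize(i[y:y+h,x:x+w],(400,300),interpolation=cv2.INTER_CUBIC)
m=np.vstack([np.hstack([cr(t,100,165,132,99),cr(s,105,205,160,120+30-30)]),np.hstack([cr(t,250,205,132,99),cr(s,265,160,132,99)])])
cv2.imwrite("pics/m1.png",m)
T=cam("top")
# rack white outline corners guess, case
for n,uv,z in[("rackL",(262,244),.11),("rackR",(367,243),.11),("c0",(277,243.5),.145),("c1",(301,243.5),.145),("c2",(326,244),.145),("c3",(355,241),.145),("case L",(120,222),.095),("case R",(220,219),.095),("yel",(240,261),.098)]: print(n,plane(T,uv,z).round(3))
E
```

```text
rackL [ 0.484 -0.     0.11 ]
rackR [ 0.485 -0.275  0.11 ]
c0 [ 0.484 -0.039  0.145]
c1 [ 0.484 -0.1    0.145]
c2 [ 0.482 -0.164  0.145]
c3 [ 0.49  -0.237  0.145]
case L [0.544 0.376 0.095]
case R [0.551 0.111 0.095]
yel [0.44  0.058 0.098]
```

View pics/m1.png

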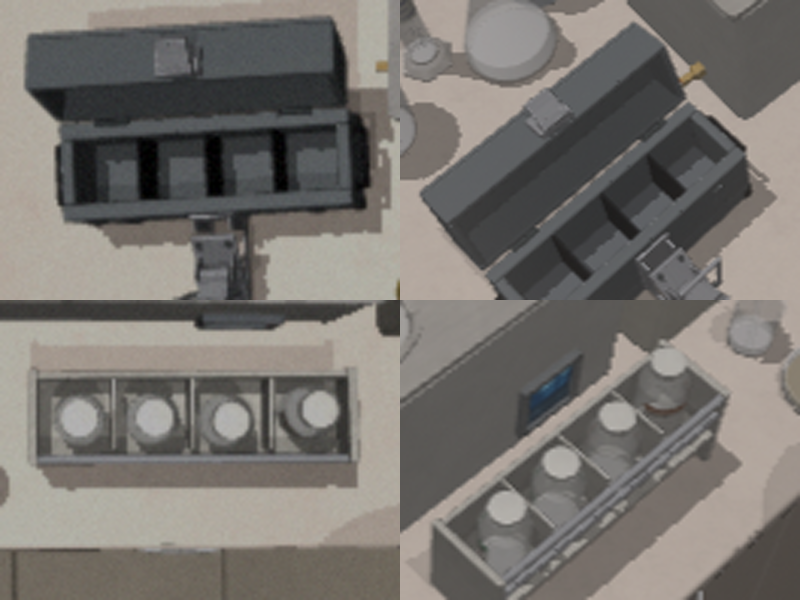

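The crops show the case's long axis turned slightly, the lid leaning back, and the latch in front with its loop on one side. All four bottles stand upright. Next I'll triangulate the caps and measure the case.

```bash
python3 - <<'E'
from h import *
t=cv2.imread("pics/top0.png"); s=cv2.imread("pics/scene0.png")
T=cam("top");S=cam("scene")
def blobs(i,x,y,w,h,th):
    g=cv2.cvtColor(i,cv2.COLOR_BGR2GRAY)[y:y+h,x:x+w]; sat=cv2.cvtColor(i,cv2.COLOR_BGR2HSV)[y:y+h,x:x+w,1]
    m=((g>th)&(sat<25)).astype(np.uint8); n,l,st_,c=cv2.connectedComponentsWithStats(m)
    return [(np.round(c[k]+[x,y],1).tolist(),st_[k].tolist()) for k in range(1,n) if 40<st_[k][4]<400]
a=blobs(t,262,230,104,28,185);b=blobs(s,270,165,110,90,185)
print(a);print(b)
for (p,_) in a:
    r=[]
    for(q,_) in b:
        X=tri([(T,p),(S,q)]); e=np.abs(proj(T,X)-p).sum()+np.abs(proj(S,X)-q).sum(); r.append((round(e,1),X.round(4).tolist()))
    print(min(r))
E
```

```text
[]
[]
```

Request:
{"method": "carry_out", "body": {"plan": [{"dz": -50}, {"dz": -40}, {"dx": 40, "dy": -20}, {"dx": 45, "dy": -20, "roll": 5}, {"dx": 45, "dy": -20, "roll": 5}, {"dx": 45, "dy": -20, "roll": 5}]}}

```text
validation failed for argument at $.pl...
```

```bash
cat > caps.py <<'E'
from h import *
t=cv2.imread("pics/top0.png"); s=cv2.imread("pics/scene0.png")
T=cam("top");S=cam("scene")
def blobs(i,x,y,w,h,th):
    g=cv2.cvtColor(i,cv2.COLOR_BGR2GRAY)[y:y+h,x:x+w]
    m=(g>th).astype(np.uint8); n,l,st_,c=cv2.connectedComponentsWithStats(m)
    return [(np.round(c[k]+[x,y],1).tolist(),st_[k].tolist()) for k in range(1,n) if 40<st_[k][4]<400]
print(t[243,277],s[185,352],s[231,299])
for th in(150,165,180):
    a=blobs(t,264,233,101,20,th);b=blobs(s,270,165,110,90,th); print(th,a,b)
    for (p,_) in a:
        r=[]
        for(q,_) in b:
            X=tri([(T,p),(S,q)]); e=np.abs(proj(T,X)-p).sum()+np.abs(proj(S,X)-q).sum(); r.append((round(e,1),X.round(4).tolist()))
        if r: print(min(r))
E
python3 caps.py
```

```text
[175 177 177] [91 93 95] [170 175 178]
150 [([355.1, 240.7], [86, 2, 11, 12, 104]), ([275.6, 243.5], [6, 5, 12, 12, 115]), ([300.6, 243.3], [31, 5, 12, 12, 112]), ([326.0, 244.4], [57, 6, 11, 12, 105])] [([336.3, 197.9], [61, 29, 11, 9, 83]), ([317.8, 213.2], [42, 44, 12, 10, 89]), ([299.6, 228.0], [24, 58, 12, 11, 103])]
(np.float64(17.6), [0.5069, -0.2432, 0.0353])
(np.float64(1.6), [0.4833, -0.0369, 0.1362])
(np.float64(1.7), [0.4833, -0.1008, 0.1361])
(np.float64(1.4), [0.4803, -0.1645, 0.1443])
165 [([355.2, 240.8], [86, 3, 11, 11, 85]), ([275.8, 243.7], [7, 5, 11, 12, 99]), ([300.6, 243.4], [31, 5, 12, 12, 96]), ([325.9, 244.3], [57, 6, 11, 11, 87])] [([330.8, 185.9], [39, 7, 36, 34, 133]), ([336.3, 198.1], [61, 29, 11, 9, 74]), ([285.1, 224.5], [0, 41, 39, 38, 150]), ([317.6, 213.2], [43, 44, 11, 9, 80]), ([299.7, 228.0], [24, 58, 12, 11, 88])]
(np.float64(17.7), [0.5067, -0.2435, 0.034])
(np.float64(1.4), [0.4829, -0.0372, 0.1362])
(np.float64(1.4), [0.4833, -0.1006, 0.1362])
(np.float64(1.6), [0.4805, -0.1645, 0.1433])
180 [] []
```

Request:
{"method": "carry_out", "body": {"plan": [{"dx": 0, "dy": 0, "dz": -50, "roll": 0, "claw": 60}, {"dx": 0, "dy": 0, "dz": -40, "roll": 0, "claw": 60}], "squeeze": 30}}

```text
t: 0.35
tool_pos: [0.1946, -0.6982, 0.4946]
tool_rot: [-0.001, 0.991, 0.136, -0.0]
wrist_force: [0.2, -1.6, 0.6]
opening: 0.0602
grip_force: 0.0
```

Request:
{"method": "carry_out", "body": {"plan": [{"dx": 30, "dy": -39, "dz": 0, "roll": 0, "claw": 60}, {"dx": 30, "dy": -39, "dz": 0, "roll": 0, "claw": 60}, {"dx": 30, "dy": -39, "dz": 0, "roll": 0, "claw": 60}, {"dx": 30, "dy": -39, "dz": 0, "roll": 0, "claw": 60}, {"dx": 30, "dy": -39, "dz": 0, "roll": 0, "claw": 60}, {"dx": 30, "dy": -39, "dz": 0, "roll": 0, "claw": 60}, {"dx": 30, "dy": -39, "dz": 0, "roll": 0, "claw": 60}, {"dx": 30, "dy": -39, "dz": 0, "roll": 0, "claw": 60}, {"dx": 30, "dy": -39, "dz": 0, "roll": 0, "claw": 60}, {"dx": 30, "dy": -39, "dz": 0, "roll": 0, "claw": 60}, {"dx": 30, "dy": -39, "dz": 0, "roll": 0, "claw": 60}, {"dx": 30, "dy": -39, "dz": 0, "roll": 0, "claw": 60}]}}

```text
t: 1.55
tool_pos: [0.4158, -0.149, 0.4948]
tool_rot: [0.0, 0.991, 0.135, 0.0]
wrist_force: [1.3, -1.0, -0.1]
opening: 0.06
grip_force: 0.0
```

Request:
{"method": "carry_out", "body": {"plan": [{"dx": 0, "dy": 0, "dz": 0, "roll": 7.8, "claw": 60}, {"dx": 0, "dy": 0, "dz": 0, "roll": 7.8, "claw": 60}, {"dx": 0, "dy": 0, "dz": 0, "roll": 0, "claw": 60}]}}

```text
t: 1.85
tool_pos: [0.4157, -0.1504, 0.4945]
tool_rot: [0.0, 1.0, 0.0, -0.0]
wrist_force: [0.1, -0.6, -0.1]
opening: 0.0597
grip_force: 0.0
```

```bash
python3 - <<'E'
from h import *
s,M=st(); C=cam("wrist"); i=robot.read_camera("wrist"); cv2.imwrite("pics/w1.png",i); np.save("pics/w1.npy",np.array([C[0],C[1],np.tile(C[2],(3,1))]))
T=cam("top")
for n,X in(("c0",(.483,-.037,.14)),("c3",(.49,-.237,.14)),("c3'",(.49,-.237,.148))): print(n,proj(C,X).round(0))
E
```

```text
t 1.85 p [ 415.7 -150.4  494.5] F [ 0.1 -0.6 -0.1] op 59.7 gf 0.0
q [ 0.43  0.12 -0.2   2.11  0.03  0.92 -1.36]
[[ 1.     0.001 -0.   ]
 [ 0.001 -1.    -0.   ]
 [-0.    -0.    -1.   ]]
c0 [157. 117.]
c3 [373. 110.]
c3' [375. 109.]
```

View pics/w1.png

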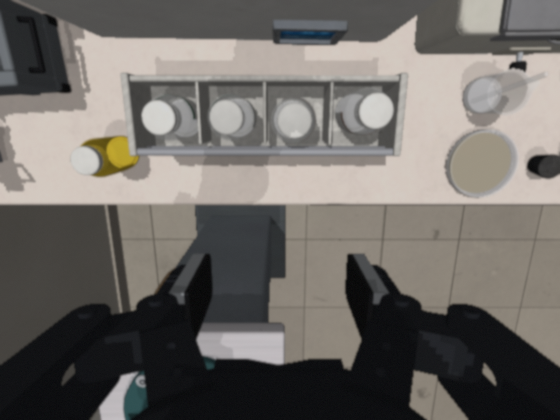

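The wrist view shows cap tops at about (160,117), (232,117), (294,119) and (375,110), which I'll refine and triangulate with the top view.

```bash
python3 - <<'E'
from h import *
i=cv2.imread("pics/w1.png"); a=np.load("pics/w1.npy"); C=(a[0],a[1],a[2][0]); T=cam("top")
g=cv2.GaussianBlur(cv2.cvtColor(i,cv2.COLOR_BGR2GRAY),(5,5),0)
c=cv2.HoughCircles(g[80:155,130:400],cv2.HOUGH_GRADIENT,1,40,param1=80,param2=12,minRadius=13,maxRadius=23)
cc=sorted((c[0]+[130,80,0]).tolist()); print(np.round(cc,1).tolist())
for w in cc:
    for p in([275.7,243.6],[300.6,243.4],[326,244.4],[355.1,240.8]):
        X=tri([(C,w[:2]),(T,p)]); e=np.abs(proj(C,X)-w[:2]).sum()
        if e<4: print(X.round(4),round(e,1),"at.140",plane(C,w[:2],.14).round(4),"at.148",plane(C,w[:2],.148).round(4))
E
```

```text
[[156.5, 117.5, 17.4], [225.5, 115.5, 16.7], [293.5, 115.5, 21.3], [375.5, 111.5, 16.8]]
[ 0.4835 -0.0361  0.1403] 1.0 at.140 [ 0.4827 -0.0361  0.14  ] at.148 [ 0.4827 -0.0389  0.148 ]
[ 0.4829 -0.0903  0.295 ] 0.6 at.140 [ 0.4827 -0.0361  0.14  ] at.148 [ 0.4827 -0.0389  0.148 ]
[ 0.4841 -0.1707  0.5245] 0.8 at.140 [ 0.4827 -0.0361  0.14  ] at.148 [ 0.4827 -0.0389  0.148 ]
[ 0.4871 -0.0384 -0.269 ] 0.8 at.140 [ 0.4846 -0.1005  0.14  ] at.148 [ 0.4845 -0.1017  0.148 ]
[ 0.4845 -0.0998  0.1353] 0.1 at.140 [ 0.4846 -0.1005  0.14  ] at.148 [ 0.4845 -0.1017  0.148 ]
[ 0.4835 -0.1643  0.5608] 0.2 at.140 [ 0.4846 -0.1005  0.14  ] at.148 [ 0.4845 -0.1017  0.148 ]
[ 0.4629 -0.0216  3.3442] 2.0 at.140 [ 0.4846 -0.1638  0.14  ] at.148 [ 0.4846 -0.1634  0.148 ]
[ 0.5066 -0.2987 -3.1237] 2.0 at.140 [ 0.4846 -0.1638  0.14  ] at.148 [ 0.4846 -0.1634  0.148 ]
[ 0.483  -0.1639  0.1412] 1.9 at.140 [ 0.4846 -0.1638  0.14  ] at.148 [ 0.4846 -0.1634  0.148 ]
[ 0.4822 -0.1395  0.7014] 1.4 at.140 [ 0.4846 -0.1638  0.14  ] at.148 [ 0.4846 -0.1634  0.148 ]
[ 0.477  -0.0321  0.8876] 0.8 at.140 [ 0.4883 -0.2399  0.14  ] at.148 [ 0.4882 -0.2376  0.148 ]
[ 0.4784 -0.0617  0.7808] 1.2 at.140 [ 0.4883 -0.2399  0.14  ] at.148 [ 0.4882 -0.2376  0.148 ]
[ 0.489  -0.2358  0.1547] 1.3 at.140 [ 0.4883 -0.2399  0.14  ] at.148 [ 0.4882 -0.2376  0.148 ]
```

Request:
{"method": "carry_out", "body": {"plan": [{"dx": 5, "dy": -49, "dz": 0, "roll": 0, "claw": 60}, {"dx": 5, "dy": -49, "dz": 0, "roll": 0, "claw": 60}, {"dx": 5, "dy": -49, "dz": 0, "roll": 0, "claw": 60}, {"dx": 5, "dy": -49, "dz": 0, "roll": 0, "claw": 60}, {"dx": 5, "dy": -49, "dz": 0, "roll": 0, "claw": 60}, {"dx": 5, "dy": -49, "dz": 0, "roll": 0, "claw": 60}, {"dx": 5, "dy": -49, "dz": 0, "roll": 0, "claw": 60}, {"dx": 5, "dy": -49, "dz": 0, "roll": 0, "claw": 60}, {"dx": 0, "dy": 0, "dz": 0, "roll": 0, "claw": 60}]}}

```text
t: 2.8
tool_pos: [0.4554, 0.248, 0.4954]
tool_rot: [-0.003, 1.0, 0.006, 0.001]
wrist_force: [-0.4, -0.2, 0.6]
opening: 0.0599
grip_force: 0.0
```

```bash
python3 - <<'E'
from h import *
s,M=st(); C=cam("wrist"); i=robot.read_camera("wrist"); cv2.imwrite("pics/w2.png",i); np.save("pics/w2.npy",np.array([C[0],C[1],np.tile(C[2],(3,1))]))
cv2.imwrite("pics/w2v.png",cv2.resize(i,(800,600)))
E
```

```text
t 2.8 p [455.4 248.  495.4] F [-0.4 -0.2  0.6] op 59.9 gf 0.0
q [-0.17  0.26 -0.5   1.95  0.14  0.96 -2.3 ]
[[ 1.     0.012  0.001]
 [ 0.012 -1.     0.007]
 [ 0.001 -0.007 -1.   ]]
```

View pics/w2v.png

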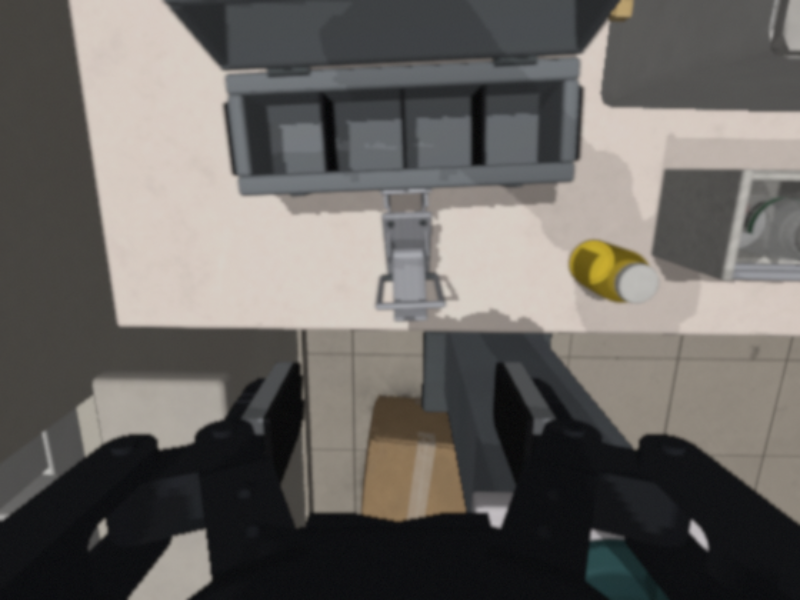

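Wrist view (scaled 800x600): the case's front rim runs from (240,193) to (574,180), and its right end reaches (579,60). The latch bracket is at x about 408, y 190–250, with the lever and loop at y 250–318. I'll zoom on the latch.

```bash
python3 - <<'E'
from h import *
i=cv2.imread("pics/w2.png"); a=np.load("pics/w2.npy"); C=(a[0],a[1],a[2][0])
s=robot.read_camera("scene"); cv2.imwrite("pics/scene1.png",s)
cv2.imwrite("pics/m2.png",np.hstack([cv2.resize(i[125:230,250:320],(400,600),interpolation=cv2.INTER_CUBIC),cv2.resize(s[290:350,190:250],(400,400),interpolation=cv2.INTER_CUBIC)[:400].copy() if 0 else cv2.copyMakeBorder(cv2.resize(s[290:350,190:250],(400,400),interpolation=cv2.INTER_CUBIC),0,200,0,0,cv2.BORDER_CONSTANT)]))
f=.7
for n,uv in(("FL",(240,193)),("FR",(574,180)),("BL",(228,76)),("BR",(579,60))): print(n,plane(C,np.array(uv)*f,.095).round(4))
E
```

```text
FL [0.5032 0.3713 0.095 ]
FR [0.5159 0.1201 0.095 ]
BL [0.5847 0.3738 0.095 ]
BR [0.5978 0.1255 0.095 ]
```

View pics/m2.png

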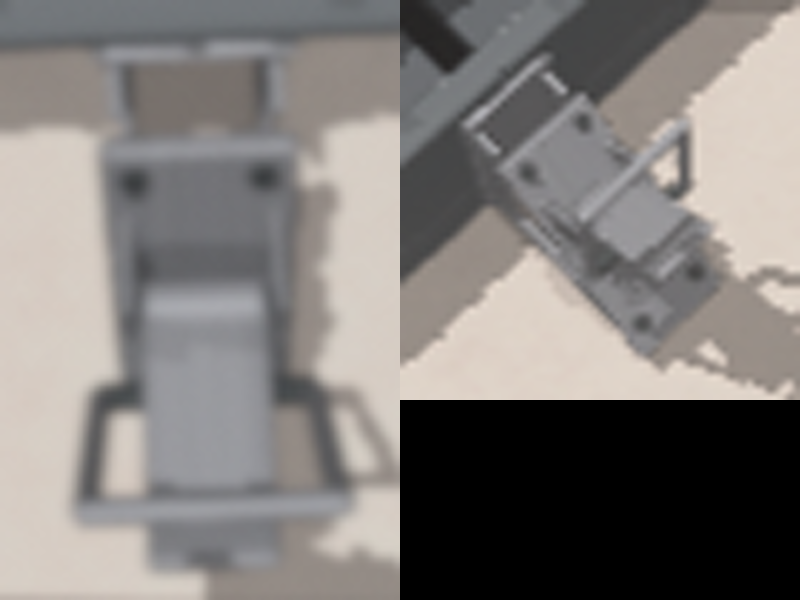

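The left crop shows the loop bar's middle at about crop (215,510) and the lever tip at (212,565). In the scene crop (right half) the bar's middle is at about (635,168) and the tip at (682,250). I'll triangulate both.

```bash
python3 - <<'E'
from h import *
a=np.load("pics/w2.npy"); C=(a[0],a[1],a[2][0]); S=cam("scene"); T=cam("top")
w=lambda x,y:(250+x/5.714,125+y/5.714); sc=lambda x,y:(190+(x-400)/6.667,290+y/6.667)
for n,p,q in(("bar",w(215,510),sc(635,168)),("tip",w(212,565),sc(682,250)),("barL",w(78,512),sc(585,212)),("barR",w(350,508),sc(687,123)),("wireL",w(105,50),sc(465,122)),("wireR",w(292,48),sc(545,60)),("brTL",w(103,150),sc(503,165)),("brTR",w(296,150),sc(578,97)),("leverTopL",w(147,300),sc(578,215))):
    X=tri([(C,p),(S,q)]); print(n,X.round(4),np.round(proj(C,X)-p,1),np.round(proj(S,X)-q,1))
# lid corner cues: lid front edge in wrist/top ; case refine w/ top camera
t=cv2.imread("pics/top0.png")
u=lambda x,y:(100+x*.33,165+y*.33)
for n,p in(("FL",u(65,221)),("FR",u(362,207)),("BL",u(62,124)),("BR",u(350,112))): print(n,plane(T,p,.095).round(4))
ct=np.array([.5525,.2478]);x=np.array([.9987,.05]);y=np.array([-.05,.9987])
print("rack",plane(T,(262,244),.11))
for k in(-88.5,-29.5,29.5,88.5): print((ct+y*k/1e3).round(4))
E
```

```text
bar [0.4305 0.2414 0.1454] [0.2 0. ] [-0.1  0. ]
tip [0.4093 0.2413 0.1104] [-0.3 -0.1] [ 0.1 -0.1]
barL [0.4299 0.2641 0.1468] [1.2 0.4] [-0.5  0.2]
barR [0.431  0.2182 0.1445] [-0.2 -0. ] [ 0.1 -0.1]
wireL [0.5053 0.2632 0.081 ] [0. 0.] [-0.  0.]
wireR [0.5061 0.2267 0.0763] [-0.3 -0.1] [ 0.2 -0.1]
brTL [0.4854 0.2632 0.0774] [0.4 0.2] [-0.2  0.1]
brTR [0.4865 0.2263 0.078 ] [-1.1 -0.3] [ 0.5 -0.3]
leverTopL [0.4546 0.2544 0.0738] [0.2 0.1] [-0.1  0. ]
FL [0.5018 0.3711 0.095 ]
FR [0.5127 0.1123 0.095 ]
BL [0.5868 0.3752 0.095 ]
BR [0.596 0.123 0.095]
rack [ 0.48369126 -0.00048995  0.11      ]
[0.5569 0.1594]
[0.554  0.2183]
[0.551  0.2773]
[0.5481 0.3362]
```

```bash
cat > look.py <<'E'
from h import *
st(); T=cam("top"); t=robot.read_camera("top"); g=cv2.cvtColor(t,cv2.COLOR_BGR2GRAY)
m=(g[225:260,258:372]>155).astype(np.uint8); n,l,s,c=cv2.connectedComponentsWithStats(m)
for k in range(1,n):
    if 40<s[k][4]<250: print("cap",np.round(c[k]+[258,225],1),s[k][2:],"@.14",plane(T,c[k]+[258,225],.14).round(4)[:2],"@.148",plane(T,c[k]+[258,225],.148).round(4)[:2])
E
python3 look.py
```

```text
t 2.9 p [455.9 241.8 494.4] F [-1.  -0.9 -0.5] op 59.8 gf 0.0
q [-0.17  0.25 -0.49  1.96  0.15  0.96 -2.3 ]
[[ 1.     0.004 -0.001]
 [ 0.004 -1.    -0.   ]
 [-0.001  0.    -1.   ]]
cap [355.  240.5] [ 11  12 106] @.14 [ 0.491  -0.2382] @.148 [ 0.4909 -0.2368]
cap [275.7 243.6] [ 12  12 116] @.14 [ 0.4843 -0.036 ] @.148 [ 0.4842 -0.0359]
cap [300.5 243.4] [ 12  12 113] @.14 [ 0.4845 -0.0993] @.148 [ 0.4844 -0.0989]
cap [326.  244.3] [ 11  12 106] @.14 [ 0.4817 -0.1641] @.148 [ 0.4817 -0.1632]
```

Request:
{"method": "carry_out", "body": {"plan": [{"dx": 5, "dy": 48, "dz": 0, "roll": 0, "claw": 55}, {"dx": 5, "dy": 48, "dz": 0, "roll": 0, "claw": 55}, {"dx": 5, "dy": 48, "dz": 0, "roll": 0, "claw": 55}, {"dx": 5, "dy": 48, "dz": 0, "roll": 0, "claw": 55}, {"dx": 5, "dy": 48, "dz": 0, "roll": 0, "claw": 55}, {"dx": 4, "dy": 46, "dz": 0, "roll": 0, "claw": 55}, {"dx": 0, "dy": 0, "dz": 40, "roll": 0, "claw": 55}, {"dx": 0, "dy": 0, "dz": 40, "roll": 0, "claw": 55}, {"dx": 0, "dy": 0, "dz": 40, "roll": 0, "claw": 55}, {"dx": 0, "dy": 0, "dz": 0, "roll": 0, "claw": 55}]}}

```text
t: 3.95
tool_pos: [0.4816, -0.0474, 0.3706]
tool_rot: [0.0, 1.0, -0.002, -0.006]
wrist_force: [-0.6, -0.4, -0.6]
opening: 0.0546
grip_force: 0.0
```

```bash
cat > wl.py <<'E'
import sys
from h import *
# cap tops in wrist view near expected (x,y,z)
st(); C=cam("wrist"); i=robot.read_camera("wrist"); cv2.imwrite("pics/wl.png",i)
X=np.array([float(v) for v in sys.argv[1:4]]); p=proj(C,X); r=.016*C[0][0,0]/(C[1].T@(X-C[2]))[2]
g=cv2.GaussianBlur(cv2.cvtColor(i,cv2.COLOR_BGR2GRAY),(5,5),0); w=int(r*2.2); x0,y0=[max(0,int(v)-w) for v in p]
c=cv2.HoughCircles(g[y0:y0+2*w,x0:x0+2*w],cv2.HOUGH_GRADIENT,1,r,param1=80,param2=12,minRadius=int(r*.8),maxRadius=int(r*1.2))
print("exp",p.round(0),r.round(1))
if c is not None:
    for k in c[0][:2]: print(np.round(k+[x0,y0,0],1),plane(C,k[:2]+[x0,y0],X[2]).round(4))
E
python3 wl.py .483 -.037 .14
```

```text
t 3.95 p [481.6 -47.4 370.6] F [-0.6 -0.4 -0.6] op 54.6 gf 0.0
q [ 0.25  0.36 -0.3   2.16  0.17  0.66 -1.75]
[[ 1.    -0.003 -0.012]
 [-0.003 -1.    -0.   ]
 [-0.012  0.    -1.   ]]
exp [263. 222.] 25.5
[262.5 217.5  27.1] [ 0.4863 -0.037   0.14  ]
[269.5 192.5  24.9] [ 0.5023 -0.0416  0.14  ]
```

Request:
{"method": "carry_out", "body": {"plan": [{"dx": -1, "dy": -7, "dz": 0, "roll": 0, "claw": 55}, {"dx": 0, "dy": 0, "dz": 30, "roll": 0, "claw": 55}, {"dx": 0, "dy": 0, "dz": 30, "roll": 0, "claw": 55}, {"dx": 0, "dy": 0, "dz": 25, "roll": 0, "claw": 55}, {"dx": 0, "dy": 0, "dz": 0, "roll": 0, "claw": 55}, {"dx": 0, "dy": 0, "dz": 0, "roll": 0, "claw": 55}, {"dx": 0, "dy": 0, "dz": 0, "roll": 0, "claw": 55}]}}

```text
t: 4.7
tool_pos: [0.4849, -0.0378, 0.2918]
tool_rot: [0.0, 1.0, -0.0, 0.002]
wrist_force: [0.7, -0.2, 0.3]
opening: 0.0549
grip_force: 0.0
```

Request:
{"method": "carry_out", "body": {"plan": [{"dx": 0, "dy": 0, "dz": 0, "roll": 0, "claw": 15}, {"dx": 0, "dy": 0, "dz": 0, "roll": 0, "claw": 15}, {"dx": 0, "dy": 0, "dz": 0, "roll": 0, "claw": 15}, {"dx": 0, "dy": 0, "dz": 0, "roll": 0, "claw": 15}, {"dx": 0, "dy": 0, "dz": 0, "roll": 0, "claw": 15}, {"dx": 0, "dy": 0, "dz": 0, "roll": 0, "claw": 15}, {"dx": 0, "dy": 0, "dz": 0, "roll": 0, "claw": 15}, {"dx": 0, "dy": 0, "dz": -10, "roll": 0, "claw": 15}, {"dx": 0, "dy": 0, "dz": 0, "roll": 0, "claw": 15}], "squeeze": 40}}

```text
t: 5.6
tool_pos: [0.4842, -0.038, 0.3012]
tool_rot: [0.0, 1.0, -0.0, 0.001]
wrist_force: [1.0, 0.6, -0.9]
opening: 0.0362
grip_force: 37.0
```

Request:
{"method": "carry_out", "body": {"plan": [{"dx": 0, "dy": 0, "dz": 10, "roll": 0, "claw": 15}, {"dx": 0, "dy": 0, "dz": 0, "roll": 0, "claw": 15}, {"dx": 0, "dy": 0, "dz": 0, "roll": 0, "claw": 50}, {"dx": 0, "dy": 0, "dz": 0, "roll": 0, "claw": 50}, {"dx": 0, "dy": 0, "dz": 0, "roll": 0, "claw": 50}, {"dx": 0, "dy": 0, "dz": 8, "roll": 0, "claw": 50}, {"dx": 0, "dy": 0, "dz": 0, "roll": 0, "claw": 50}, {"dx": 0, "dy": 0, "dz": 0, "roll": 0, "claw": 15}, {"dx": 0, "dy": 0, "dz": 0, "roll": 0, "claw": 15}, {"dx": 0, "dy": 0, "dz": 0, "roll": 0, "claw": 15}, {"dx": 0, "dy": 0, "dz": 0, "roll": 0, "claw": 15}, {"dx": 0, "dy": 0, "dz": 0, "roll": 0, "claw": 15}]}}

```text
t: 6.8
tool_pos: [0.4838, -0.0379, 0.2816]
tool_rot: [-0.0, 1.0, -0.0, -0.0]
wrist_force: [-0.2, -0.7, -1.3]
opening: 0.0413
grip_force: 40.6
```

Request:
{"method": "carry_out", "body": {"plan": [{"dx": 0, "dy": 0, "dz": 0, "roll": 0, "claw": 15}, {"dx": 0, "dy": 0, "dz": -10, "roll": 0, "claw": 15}, {"dx": 0, "dy": 0, "dz": -25, "roll": 0, "claw": 15}, {"dx": 0, "dy": 0, "dz": -40, "roll": 0, "claw": 15}, {"dx": 0, "dy": 0, "dz": -40, "roll": 0, "claw": 15}, {"dx": 0, "dy": 0, "dz": 0, "roll": 0, "claw": 15}, {"dx": 0, "dy": 0, "dz": 0, "roll": 0, "claw": 15}, {"dx": 0, "dy": 0, "dz": 0, "roll": 0, "claw": 15}]}}

```text
t: 7.6
tool_pos: [0.483, -0.0381, 0.3959]
tool_rot: [0.0, 1.0, -0.0, -0.001]
wrist_force: [-1.0, -0.2, -1.6]
opening: 0.0412
grip_force: 41.0
```

```bash
python3 - <<'E'
from h import *
st(); i=robot.read_camera("wrist"); s=robot.read_camera("scene")
cv2.imwrite("pics/g1.png",np.hstack([cv2.resize(i,(400,300)),cv2.resize(s[130:280,240:440],(400,300))]))
E
```

```text
t 7.6 p [483.  -38.1 395.9] F [-1.  -0.2 -1.6] op 41.2 gf 41.0
q [ 0.25  0.32 -0.33  2.14  0.16  0.71 -1.75]
[[ 1.    -0.001 -0.002]
 [-0.001 -1.    -0.   ]
 [-0.002  0.    -1.   ]]
```

View pics/g1.png

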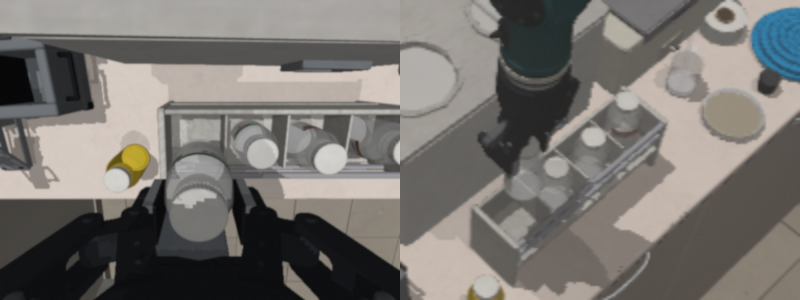

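The bottle is held upright, but the pads are low on its shoulder. I'll set it back in its bay and grip it higher, on the cap.

Request:
{"method": "carry_out", "body": {"plan": [{"dx": 0, "dy": 0, "dz": 40, "roll": 0, "claw": 15}, {"dx": 0, "dy": 0, "dz": 40, "roll": 0, "claw": 15}, {"dx": 0, "dy": 0, "dz": 20, "roll": 0, "claw": 15}, {"dx": 0, "dy": 0, "dz": 8, "roll": 0, "claw": 15}, {"dx": 0, "dy": 0, "dz": 5, "roll": 0, "claw": 15}, {"dx": 0, "dy": 0, "dz": 2, "roll": 0, "claw": 15}, {"dx": 0, "dy": 0, "dz": 0, "roll": 0, "claw": 15}, {"dx": 0, "dy": 0, "dz": 0, "roll": 0, "claw": 50}, {"dx": 0, "dy": 0, "dz": 0, "roll": 0, "claw": 50}, {"dx": 0, "dy": 0, "dz": 0, "roll": 0, "claw": 50}, {"dx": 0, "dy": 0, "dz": -17, "roll": 0, "claw": 50}, {"dx": 0, "dy": 0, "dz": 0, "roll": 0, "claw": 50}]}}

```text
t: 8.9
tool_pos: [0.4845, -0.0379, 0.3002]
tool_rot: [0.0, 1.0, -0.0, 0.002]
wrist_force: [0.6, 0.1, 0.3]
opening: 0.0501
grip_force: 0.0
```

Request:
{"method": "carry_out", "body": {"plan": [{"dx": 0, "dy": 0, "dz": 0, "roll": 0, "claw": 10}, {"dx": 0, "dy": 0, "dz": 0, "roll": 0, "claw": 10}, {"dx": 0, "dy": 0, "dz": 0, "roll": 0, "claw": 10}, {"dx": 0, "dy": 0, "dz": 0, "roll": 0, "claw": 10}, {"dx": 0, "dy": 0, "dz": 0, "roll": 0, "claw": 10}, {"dx": 0, "dy": 0, "dz": 0, "roll": 0, "claw": 10}, {"dx": 0, "dy": 0, "dz": 0, "roll": 0, "claw": 10}, {"dx": 0, "dy": 0, "dz": -5, "roll": 0, "claw": 10}, {"dx": 0, "dy": 0, "dz": 0, "roll": 0, "claw": 10}]}}

```text
t: 9.8
tool_pos: [0.4837, -0.038, 0.3036]
tool_rot: [0.0, 1.0, -0.0, -0.0]
wrist_force: [-0.1, 0.6, -0.9]
opening: 0.0312
grip_force: 38.7
```

```bash
python3 look.py
```

```text
t 9.8 p [483.7 -38.  303.6] F [-0.1  0.6 -0.9] op 31.2 gf 38.7
q [ 0.19  0.47 -0.27  2.21  0.26  0.49 -1.85]
[[ 1. -0. -0.]
 [-0. -1. -0.]
 [-0.  0. -1.]]
cap [355.  240.6] [ 11  12 105] @.14 [ 0.4909 -0.2382] @.148 [ 0.4908 -0.2368]
cap [326.  244.4] [ 11  12 107] @.14 [ 0.4816 -0.164 ] @.148 [ 0.4815 -0.1631]
```

Request:
{"method": "carry_out", "body": {"plan": [{"dx": 0, "dy": 0, "dz": -25, "roll": 0, "claw": 10}, {"dx": 0, "dy": 0, "dz": -40, "roll": 0, "claw": 10}, {"dx": 0, "dy": 0, "dz": -40, "roll": 0, "claw": 10}, {"dx": 8, "dy": -34, "dz": 0, "roll": 0, "claw": 10}, {"dx": 8, "dy": -42, "dz": 0, "roll": 0, "claw": 10}, {"dx": 8, "dy": -42, "dz": 0, "roll": 0, "claw": 10}, {"dx": 8, "dy": -42, "dz": 0, "roll": 0, "claw": 10}, {"dx": 8, "dy": -42, "dz": 0, "roll": 0, "claw": 10}, {"dx": 8, "dy": -42, "dz": 0, "roll": 0, "claw": 10}, {"dx": 8, "dy": -42, "dz": 0, "roll": 0, "claw": 10}, {"dx": 8, "dy": -42, "dz": 0, "roll": 0, "claw": 10}, {"dx": 0, "dy": -30, "dz": 0, "roll": 0, "claw": 10}]}}

```text
t: 11.05
tool_pos: [0.5482, 0.3231, 0.4079]
tool_rot: [-0.001, 1.0, 0.001, -0.0]
wrist_force: [-0.1, -0.3, -2.1]
opening: 0.0309
grip_force: 38.9
```

Request:
{"method": "carry_out", "body": {"plan": [{"dx": 0, "dy": -16, "dz": 0, "roll": 0, "claw": 10}, {"dx": 0, "dy": 0, "dz": 0, "roll": 0, "claw": 10}, {"dx": 0, "dy": 0, "dz": 0, "roll": 0, "claw": 10}, {"dx": 0, "dy": 0, "dz": 0, "roll": 0, "claw": 10}]}}

```text
t: 11.45
tool_pos: [0.5485, 0.3332, 0.4082]
tool_rot: [0.001, 1.0, -0.002, -0.0]
wrist_force: [0.3, -0.1, -1.9]
opening: 0.0311
grip_force: 38.9
```

```bash
python3 - <<'E'
from h import *
st(); C=cam("wrist"); i=robot.read_camera("wrist"); s=robot.read_camera("scene"); np.save("pics/w3.npy",np.array([C[0],C[1],np.tile(C[2],(3,1))])); cv2.imwrite("pics/w3.png",i)
cv2.imwrite("pics/g2.png",np.hstack([cv2.resize(i,(400,300)),cv2.resize(s[210:360,100:300],(400,300))]))
E
```

```text
t 11.45 p [548.5 333.2 408.2] F [ 0.3 -0.1 -1.9] op 31.1 gf 38.9
q [-0.35  0.51 -0.38  1.79  0.23  0.89 -2.41]
[[ 1.    -0.004 -0.001]
 [-0.004 -1.    -0.003]
 [-0.001  0.003 -1.   ]]
```

View pics/g2.png

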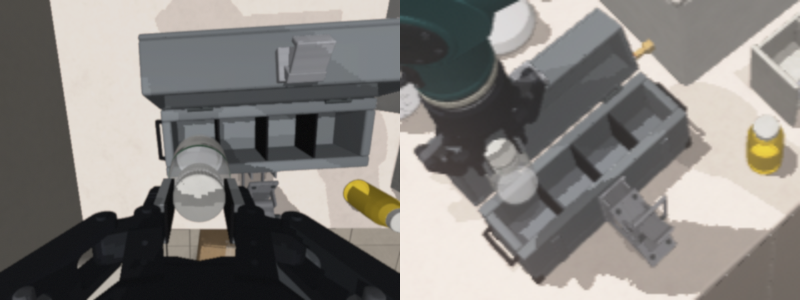

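Wrist view (400x300 half): divider tops are at about u = 219, 262 and 307 (v≈135), and the bottle hangs over the left pocket. I'll check the dividers against the case estimate.

```bash
python3 - <<'E'
from h import *
a=np.load("pics/w3.npy"); C=(a[0],a[1],a[2][0])
i=cv2.imread("pics/w3.png"); g=cv2.cvtColor(i,cv2.COLOR_BGR2GRAY)
ct=np.array([.552,.2475]);x=np.array([.9987,.05]);y=np.array([-.05,.9987])
for X,z in(((-43,127),.095),((-43,-127),.095),((43,-127),.095),((-28,59),.092),((-28,0),.092),((-28,-59),.092),((28,59),.092),((28,0),.092),((28,-59),.092)):
    w=ct+(x*X[0]+y*X[1])/1e3; p=proj(C,[*w,z]); cv2.circle(i,tuple(int(round(v)) for v in p),2,(0,0,255),-1); 
cv2.imwrite("pics/g3.png",cv2.resize(i[110:260,190:560],(800,324),interpolation=cv2.INTER_CUBIC))
E
```

```text
(no output)
```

View pics/g3.png

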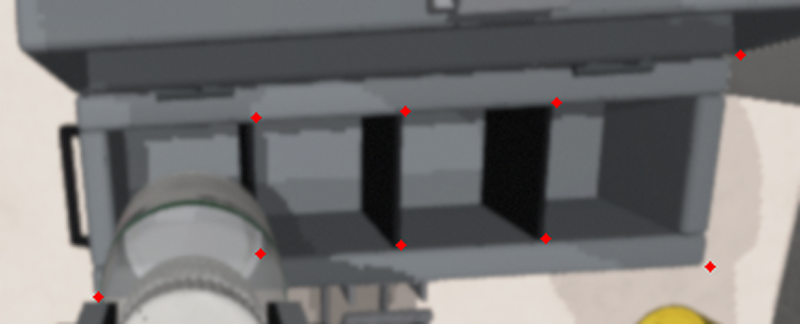

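The predicted divider and rim points agree with the picture to within about 2 mm. I'll lower the bottle.

Request:
{"method": "carry_out", "body": {"plan": [{"dx": 0, "dy": -1, "dz": 30, "roll": 0, "claw": 10}, {"dx": 0, "dy": 0, "dz": 30, "roll": 0, "claw": 10}, {"dx": 0, "dy": 0, "dz": 20, "roll": 0, "claw": 10}, {"dx": 0, "dy": 0, "dz": 20, "roll": 0, "claw": 10}, {"dx": 0, "dy": 0, "dz": 15, "roll": 0, "claw": 10}, {"dx": 0, "dy": 0, "dz": 7, "roll": 0, "claw": 10}, {"dx": 0, "dy": 0, "dz": 3, "roll": 0, "claw": 10}, {"dx": 0, "dy": 0, "dz": 2, "roll": 0, "claw": 10}, {"dx": 0, "dy": 0, "dz": 0, "roll": 0, "claw": 10}, {"dx": 0, "dy": 0, "dz": 0, "roll": 0, "claw": 10}]}}

```text
t: 12.55
tool_pos: [0.5482, 0.3373, 0.2825]
tool_rot: [-0.0, 1.0, -0.0, 0.001]
wrist_force: [-0.7, -1.3, -1.4]
opening: 0.0311
grip_force: 38.8
```

Request:
{"method": "carry_out", "body": {"plan": [{"dx": 0, "dy": 0, "dz": 2, "roll": 0, "claw": 10}, {"dx": 0, "dy": 0, "dz": 2, "roll": 0, "claw": 10}, {"dx": 0, "dy": 0, "dz": 0, "roll": 0, "claw": 10}]}}

```text
t: 12.85
tool_pos: [0.5483, 0.3375, 0.2792]
tool_rot: [-0.0, 1.0, -0.0, 0.001]
wrist_force: [-0.5, -0.9, 5.7]
opening: 0.0306
grip_force: 40.4
```

Request:
{"method": "carry_out", "body": {"plan": [{"dx": 0, "dy": 0, "dz": 0, "roll": 0, "claw": 46}, {"dx": 0, "dy": 0, "dz": 0, "roll": 0, "claw": 46}, {"dx": 0, "dy": 0, "dz": -10, "roll": 0, "claw": 46}, {"dx": 0, "dy": 0, "dz": -40, "roll": 0, "claw": 50}, {"dx": 0, "dy": 0, "dz": -40, "roll": 0, "claw": 50}, {"dx": 0, "dy": 0, "dz": -40, "roll": 0, "claw": 50}, {"dx": -10, "dy": 40, "dz": 0, "roll": 0, "claw": 50}, {"dx": -10, "dy": 45, "dz": 0, "roll": 0, "claw": 50}, {"dx": -10, "dy": 45, "dz": 0, "roll": 0, "claw": 50}, {"dx": -10, "dy": 45, "dz": 0, "roll": 0, "claw": 50}, {"dx": -10, "dy": 45, "dz": 0, "roll": 0, "claw": 50}, {"dx": -10, "dy": 45, "dz": 0, "roll": 0, "claw": 50}]}}

```text
t: 14.05
tool_pos: [0.4872, 0.0704, 0.4084]
tool_rot: [0.0, 1.0, -0.0, 0.001]
wrist_force: [0.6, 0.4, 0.0]
opening: 0.0502
grip_force: 0.0
```

Request:
{"method": "carry_out", "body": {"plan": [{"dx": -4, "dy": 45, "dz": 0, "roll": 0, "claw": 50}, {"dx": 0, "dy": 45, "dz": 0, "roll": 0, "claw": 50}, {"dx": 0, "dy": 45, "dz": 0, "roll": 0, "claw": 50}, {"dx": 0, "dy": 38, "dz": 0, "roll": 0, "claw": 50}, {"dx": 0, "dy": 0, "dz": 0, "roll": 0, "claw": 50}, {"dx": 0, "dy": 0, "dz": 0, "roll": 0, "claw": 50}, {"dx": 0, "dy": 0, "dz": 0, "roll": 0, "claw": 50}]}}

```text
t: 14.75
tool_pos: [0.4839, -0.0997, 0.408]
tool_rot: [-0.0, 1.0, 0.001, 0.0]
wrist_force: [-0.5, 0.4, 0.4]
opening: 0.0497
grip_force: 0.0
```

```bash
python3 wl.py .4845 -.1 .14; python3 look.py | grep cap
```

```text
t 14.75 p [483.9 -99.7 408. ] F [-0.5  0.4  0.4] op 49.7 gf 0.0
q [ 0.38  0.31 -0.34  2.11  0.15  0.74 -1.62]
[[ 1.     0.001  0.001]
 [ 0.001 -1.     0.001]
 [ 0.001 -0.001 -1.   ]]
exp [280. 212.] 21.7
[280.5 212.5  19.9] [ 0.4839 -0.1005  0.14  ]
[277.5 190.5  24.3] [ 0.5005 -0.0983  0.14  ]
cap [265.6 234.7] [ 29  35 167] @.14 [ 0.507  -0.0106] @.148 [ 0.5067 -0.0107]
cap [355.1 240.6] [ 11  12 106] @.14 [ 0.4908 -0.2383] @.148 [ 0.4906 -0.2369]
cap [270.1 243.1] [ 9 13 93] @.14 [ 0.4855 -0.0218] @.148 [ 0.4854 -0.0219]
```

Request:
{"method": "carry_out", "body": {"plan": [{"dx": 0, "dy": 1, "dz": 40, "roll": 0, "claw": 50}, {"dx": 0, "dy": 0, "dz": 40, "roll": 0, "claw": 50}, {"dx": 0, "dy": 0, "dz": 30, "roll": 0, "claw": 50}, {"dx": 0, "dy": 0, "dz": 0, "roll": 0, "claw": 50}, {"dx": 0, "dy": 0, "dz": 0, "roll": 0, "claw": 50}, {"dx": 0, "dy": 0, "dz": 0, "roll": 0, "claw": 10}, {"dx": 0, "dy": 0, "dz": 0, "roll": 0, "claw": 10}, {"dx": 0, "dy": 0, "dz": 0, "roll": 0, "claw": 10}, {"dx": 0, "dy": 0, "dz": 0, "roll": 0, "claw": 10}, {"dx": 0, "dy": 0, "dz": 0, "roll": 0, "claw": 10}, {"dx": 0, "dy": 0, "dz": 0, "roll": 0, "claw": 10}]}}

```text
t: 15.95
tool_pos: [0.4847, -0.1016, 0.2995]
tool_rot: [0.0, 1.0, -0.0, 0.002]
wrist_force: [-1.5, 1.1, 7.2]
opening: 0.0312
grip_force: 38.6
```

Request:
{"method": "carry_out", "body": {"plan": [{"dx": 0, "dy": 0, "dz": -20, "roll": 0, "claw": 10}, {"dx": 0, "dy": 0, "dz": -40, "roll": 0, "claw": 10}, {"dx": 0, "dy": 0, "dz": -50, "roll": 0, "claw": 10}, {"dx": 8, "dy": -34, "dz": 0, "roll": 0, "claw": 10}, {"dx": 8, "dy": -42, "dz": 0, "roll": 0, "claw": 10}, {"dx": 8, "dy": -42, "dz": 0, "roll": 0, "claw": 10}, {"dx": 8, "dy": -42, "dz": 0, "roll": 0, "claw": 10}, {"dx": 8, "dy": -42, "dz": 0, "roll": 0, "claw": 10}, {"dx": 8, "dy": -42, "dz": 0, "roll": 0, "claw": 10}, {"dx": 8, "dy": -42, "dz": 0, "roll": 0, "claw": 10}, {"dx": 8, "dy": -42, "dz": 0, "roll": 0, "claw": 10}, {"dx": 2, "dy": -30, "dz": 0, "roll": 0, "claw": 10}]}}

```text
t: 17.15
tool_pos: [0.5501, 0.259, 0.4085]
tool_rot: [-0.001, 1.0, 0.001, 0.001]
wrist_force: [0.1, 0.7, -1.4]
opening: 0.0309
grip_force: 38.2
```

Request:
{"method": "carry_out", "body": {"plan": [{"dx": 0, "dy": -21, "dz": 0, "roll": 0, "claw": 10}, {"dx": 0, "dy": 0, "dz": 0, "roll": 0, "claw": 10}, {"dx": 0, "dy": 0, "dz": 0, "roll": 0, "claw": 10}, {"dx": 0, "dy": 0, "dz": 0, "roll": 0, "claw": 10}]}}

```text
t: 17.55
tool_pos: [0.5502, 0.2749, 0.4076]
tool_rot: [0.001, 1.0, -0.001, -0.0]
wrist_force: [0.6, -0.5, -1.2]
opening: 0.0309
grip_force: 38.2
```

```bash
python3 - <<'E'
from h import *
st(); i=robot.read_camera("wrist"); s=robot.read_camera("scene")
cv2.imwrite("pics/g4.png",np.hstack([cv2.resize(i,(400,300)),cv2.resize(s[210:360,100:300],(400,300))]))
E
```

```text
t 17.55 p [550.2 274.9 407.6] F [ 0.6 -0.5 -1.2] op 30.9 gf 38.2
q [-0.26  0.47 -0.39  1.85  0.23  0.86 -2.33]
[[ 1.    -0.003 -0.   ]
 [-0.003 -1.    -0.002]
 [-0.     0.002 -1.   ]]
```

View pics/g4.png

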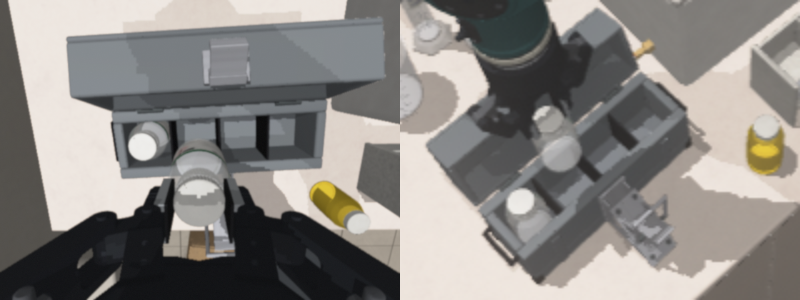

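The first bottle stands upright in pocket 3 and the second hangs over pocket 2. I'll lower it.

Request:
{"method": "carry_out", "body": {"plan": [{"dx": 0, "dy": 0, "dz": 30, "roll": 0, "claw": 10}, {"dx": 0, "dy": 0, "dz": 30, "roll": 0, "claw": 10}, {"dx": 0, "dy": 0, "dz": 20, "roll": 0, "claw": 10}, {"dx": 0, "dy": 0, "dz": 20, "roll": 0, "claw": 10}, {"dx": 0, "dy": 0, "dz": 15, "roll": 0, "claw": 10}, {"dx": 0, "dy": 0, "dz": 7, "roll": 0, "claw": 10}, {"dx": 0, "dy": 0, "dz": 3, "roll": 0, "claw": 10}, {"dx": 0, "dy": 0, "dz": 2, "roll": 0, "claw": 10}, {"dx": 0, "dy": 0, "dz": 2, "roll": 0, "claw": 10}, {"dx": 0, "dy": 0, "dz": 1, "roll": 0, "claw": 10}, {"dx": 0, "dy": 0, "dz": 0, "roll": 0, "claw": 10}]}}

```text
t: 18.75
tool_pos: [0.5504, 0.2775, 0.2796]
tool_rot: [-0.0, 1.0, -0.0, 0.001]
wrist_force: [-1.0, -0.7, 5.9]
opening: 0.0307
grip_force: 39.1
```

Request:
{"method": "carry_out", "body": {"plan": [{"dx": 0, "dy": 0, "dz": 0, "roll": 0, "claw": 46}, {"dx": 0, "dy": 0, "dz": 0, "roll": 0, "claw": 46}, {"dx": 0, "dy": 0, "dz": -10, "roll": 0, "claw": 46}, {"dx": 0, "dy": 0, "dz": -40, "roll": 0, "claw": 50}, {"dx": 0, "dy": 0, "dz": -40, "roll": 0, "claw": 50}, {"dx": 0, "dy": 0, "dz": -40, "roll": 0, "claw": 50}, {"dx": -10, "dy": 40, "dz": 0, "roll": 0, "claw": 50}, {"dx": -10, "dy": 45, "dz": 0, "roll": 0, "claw": 50}, {"dx": -10, "dy": 45, "dz": 0, "roll": 0, "claw": 50}, {"dx": -10, "dy": 45, "dz": 0, "roll": 0, "claw": 50}, {"dx": -10, "dy": 45, "dz": 0, "roll": 0, "claw": 50}, {"dx": -10, "dy": 45, "dz": 0, "roll": 0, "claw": 50}]}}

```text
t: 19.95
tool_pos: [0.4891, 0.0104, 0.4085]
tool_rot: [0.0, 1.0, -0.0, 0.001]
wrist_force: [1.3, -1.5, 0.5]
opening: 0.0495
grip_force: 0.0
```

Request:
{"method": "carry_out", "body": {"plan": [{"dx": -7, "dy": 45, "dz": 0, "roll": 0, "claw": 50}, {"dx": 0, "dy": 45, "dz": 0, "roll": 0, "claw": 50}, {"dx": 0, "dy": 45, "dz": 0, "roll": 0, "claw": 50}, {"dx": 0, "dy": 41, "dz": 0, "roll": 0, "claw": 50}, {"dx": 0, "dy": 0, "dz": 0, "roll": 0, "claw": 50}, {"dx": 0, "dy": 0, "dz": 0, "roll": 0, "claw": 50}, {"dx": 0, "dy": 0, "dz": 0, "roll": 0, "claw": 50}]}}

```text
t: 20.65
tool_pos: [0.4828, -0.1626, 0.408]
tool_rot: [-0.0, 1.0, 0.001, 0.0]
wrist_force: [-0.5, 1.2, -0.6]
opening: 0.0499
grip_force: 0.0
```

```bash
python3 wl.py .483 -.164 .148; python3 look.py | grep cap
```

```text
t 20.65 p [ 482.8 -162.6  408. ] F [-0.5  1.2 -0.6] op 49.9 gf 0.0
q [ 0.5   0.33 -0.33  2.07  0.16  0.76 -1.5 ]
[[ 1.     0.001  0.   ]
 [ 0.001 -1.     0.001]
 [ 0.    -0.001 -1.   ]]
exp [281. 215.] 22.4
[281.5 218.5  20.7] [ 0.4806 -0.1641  0.148 ]
[282.5 190.5  21.8] [ 0.5011 -0.1647  0.148 ]
cap [294.2 241.7] [ 8 14 72] @.14 [ 0.4888 -0.0833] @.148 [ 0.4887 -0.0829]
```

Request:
{"method": "carry_out", "body": {"plan": [{"dx": -1, "dy": 1, "dz": 40, "roll": 0, "claw": 50}, {"dx": 0, "dy": 0, "dz": 40, "roll": 0, "claw": 50}, {"dx": 0, "dy": 0, "dz": 21, "roll": 0, "claw": 50}, {"dx": 0, "dy": 0, "dz": 0, "roll": 0, "claw": 50}, {"dx": 0, "dy": 0, "dz": 0, "roll": 0, "claw": 50}, {"dx": 0, "dy": 0, "dz": 0, "roll": 0, "claw": 10}, {"dx": 0, "dy": 0, "dz": 0, "roll": 0, "claw": 10}, {"dx": 0, "dy": 0, "dz": 0, "roll": 0, "claw": 10}, {"dx": 0, "dy": 0, "dz": 0, "roll": 0, "claw": 10}, {"dx": 0, "dy": 0, "dz": 0, "roll": 0, "claw": 10}, {"dx": 0, "dy": 0, "dz": 0, "roll": 0, "claw": 10}]}}

```text
t: 21.85
tool_pos: [0.4827, -0.1647, 0.3084]
tool_rot: [0.0, 1.0, -0.0, 0.002]
wrist_force: [-0.0, 1.2, 6.7]
opening: 0.0304
grip_force: 39.8
```

Request:
{"method": "carry_out", "body": {"plan": [{"dx": 0, "dy": 0, "dz": -20, "roll": 0, "claw": 10}, {"dx": 0, "dy": 0, "dz": -40, "roll": 0, "claw": 10}, {"dx": 0, "dy": 0, "dz": -50, "roll": 0, "claw": 10}, {"dx": 8, "dy": -34, "dz": 0, "roll": 0, "claw": 10}, {"dx": 8, "dy": -42, "dz": 0, "roll": 0, "claw": 10}, {"dx": 8, "dy": -42, "dz": 0, "roll": 0, "claw": 10}, {"dx": 8, "dy": -42, "dz": 0, "roll": 0, "claw": 10}, {"dx": 8, "dy": -42, "dz": 0, "roll": 0, "claw": 10}, {"dx": 8, "dy": -42, "dz": 0, "roll": 0, "claw": 10}, {"dx": 8, "dy": -42, "dz": 0, "roll": 0, "claw": 10}, {"dx": 8, "dy": -42, "dz": 0, "roll": 0, "claw": 10}, {"dx": 6, "dy": -35, "dz": 0, "roll": 0, "claw": 10}]}}

```text
t: 23.05
tool_pos: [0.5518, 0.2004, 0.4173]
tool_rot: [-0.0, 1.0, 0.0, 0.001]
wrist_force: [-0.4, -0.8, -0.5]
opening: 0.0304
grip_force: 39.9
```

Request:
{"method": "carry_out", "body": {"plan": [{"dx": 0, "dy": -20, "dz": 0, "roll": 0, "claw": 10}, {"dx": 0, "dy": 0, "dz": 0, "roll": 0, "claw": 10}, {"dx": 0, "dy": 0, "dz": 0, "roll": 0, "claw": 10}, {"dx": 0, "dy": 0, "dz": 0, "roll": 0, "claw": 10}, {"dx": 0, "dy": 0, "dz": 0, "roll": 0, "claw": 10}]}}

```text
t: 23.55
tool_pos: [0.5521, 0.216, 0.4166]
tool_rot: [0.001, 1.0, -0.002, -0.0]
wrist_force: [-0.2, -0.1, -1.4]
opening: 0.0301
grip_force: 39.9
```

Request:
{"method": "carry_out", "body": {"plan": [{"dx": 1, "dy": 0, "dz": 30, "roll": 0, "claw": 10}, {"dx": 0, "dy": 0, "dz": 30, "roll": 0, "claw": 10}, {"dx": 0, "dy": 0, "dz": 20, "roll": 0, "claw": 10}, {"dx": 0, "dy": 0, "dz": 20, "roll": 0, "claw": 10}, {"dx": 0, "dy": 0, "dz": 15, "roll": 0, "claw": 10}, {"dx": 0, "dy": 0, "dz": 7, "roll": 0, "claw": 10}, {"dx": 0, "dy": 0, "dz": 3, "roll": 0, "claw": 10}, {"dx": 0, "dy": 0, "dz": 2, "roll": 0, "claw": 10}, {"dx": 0, "dy": 0, "dz": 2, "roll": 0, "claw": 10}, {"dx": 0, "dy": 0, "dz": 1, "roll": 0, "claw": 10}, {"dx": 0, "dy": 0, "dz": 0, "roll": 0, "claw": 10}]}}

```text
t: 24.65
tool_pos: [0.5536, 0.2183, 0.2885]
tool_rot: [-0.0, 1.0, -0.0, 0.001]
wrist_force: [-0.3, -0.7, 6.0]
opening: 0.0302
grip_force: 40.6
```

Request:
{"method": "carry_out", "body": {"plan": [{"dx": 0, "dy": 0, "dz": 0, "roll": 0, "claw": 46}, {"dx": 0, "dy": 0, "dz": 0, "roll": 0, "claw": 46}, {"dx": 0, "dy": 0, "dz": -10, "roll": 0, "claw": 46}, {"dx": 0, "dy": 0, "dz": -40, "roll": 0, "claw": 50}, {"dx": 0, "dy": 0, "dz": -40, "roll": 0, "claw": 50}, {"dx": 0, "dy": 0, "dz": -32, "roll": 0, "claw": 50}, {"dx": -10, "dy": 40, "dz": 0, "roll": 0, "claw": 50}, {"dx": -10, "dy": 46, "dz": 0, "roll": 0, "claw": 50}, {"dx": -10, "dy": 46, "dz": 0, "roll": 0, "claw": 50}, {"dx": -10, "dy": 46, "dz": 0, "roll": 0, "claw": 50}, {"dx": -10, "dy": 46, "dz": 0, "roll": 0, "claw": 50}, {"dx": -10, "dy": 46, "dz": 0, "roll": 0, "claw": 50}]}}

```text
t: 25.85
tool_pos: [0.4921, -0.0536, 0.4095]
tool_rot: [0.0, 1.0, -0.0, 0.001]
wrist_force: [1.6, -0.8, 0.0]
opening: 0.0499
grip_force: 0.0
```

Request:
{"method": "carry_out", "body": {"plan": [{"dx": -4, "dy": 46, "dz": 0, "roll": 0, "claw": 50}, {"dx": 0, "dy": 46, "dz": 0, "roll": 0, "claw": 50}, {"dx": 0, "dy": 46, "dz": 0, "roll": 0, "claw": 50}, {"dx": 0, "dy": 46, "dz": 0, "roll": 0, "claw": 50}, {"dx": 0, "dy": 2, "dz": 0, "roll": 0, "claw": 50}, {"dx": 0, "dy": 0, "dz": 0, "roll": 0, "claw": 50}, {"dx": 0, "dy": 0, "dz": 0, "roll": 0, "claw": 50}]}}

```text
t: 26.55
tool_pos: [0.4888, -0.2367, 0.409]
tool_rot: [-0.0, 1.0, 0.001, 0.0]
wrist_force: [-0.2, 0.8, -0.3]
opening: 0.0499
grip_force: 0.0
```

```bash
python3 wl.py .49 -.2375 .148; python3 look.py | grep cap
```

```text
t 26.55 p [ 488.8 -236.7  409. ] F [-0.2  0.8 -0.3] op 49.9 gf 0.0
q [ 0.63  0.38 -0.34  2.    0.17  0.79 -1.38]
[[ 1.     0.001  0.   ]
 [ 0.001 -1.     0.001]
 [ 0.    -0.001 -1.   ]]
exp [281. 214.] 22.3
[281.5 213.5  20.5] [ 0.49   -0.2381  0.148 ]
[279.5 185.5  22.9] [ 0.5104 -0.2366  0.148 ]
```

Request:
{"method": "carry_out", "body": {"plan": [{"dx": 1, "dy": 0, "dz": 40, "roll": 0, "claw": 50}, {"dx": 0, "dy": 0, "dz": 40, "roll": 0, "claw": 50}, {"dx": 0, "dy": 0, "dz": 22, "roll": 0, "claw": 50}, {"dx": 0, "dy": 0, "dz": 0, "roll": 0, "claw": 50}, {"dx": 0, "dy": 0, "dz": 0, "roll": 0, "claw": 50}, {"dx": 0, "dy": 0, "dz": 0, "roll": 0, "claw": 10}, {"dx": 0, "dy": 0, "dz": 0, "roll": 0, "claw": 10}, {"dx": 0, "dy": 0, "dz": 0, "roll": 0, "claw": 10}, {"dx": 0, "dy": 0, "dz": 0, "roll": 0, "claw": 10}, {"dx": 0, "dy": 0, "dz": 0, "roll": 0, "claw": 10}, {"dx": 0, "dy": 0, "dz": 0, "roll": 0, "claw": 10}]}}

```text
t: 27.75
tool_pos: [0.4907, -0.238, 0.3085]
tool_rot: [0.001, 1.0, -0.0, 0.002]
wrist_force: [-0.4, 0.6, 7.0]
opening: 0.0302
grip_force: 39.8
```

Request:
{"method": "carry_out", "body": {"plan": [{"dx": 0, "dy": 0, "dz": -20, "roll": 0, "claw": 10}, {"dx": 0, "dy": 0, "dz": -40, "roll": 0, "claw": 10}, {"dx": 0, "dy": 0, "dz": -50, "roll": 0, "claw": 10}, {"dx": 0, "dy": -34, "dz": 0, "roll": 0, "claw": 10}, {"dx": 0, "dy": -42, "dz": 0, "roll": 0, "claw": 10}, {"dx": 0, "dy": -44, "dz": 0, "roll": 0, "claw": 10}, {"dx": 10, "dy": -44, "dz": 0, "roll": 0, "claw": 10}, {"dx": 10, "dy": -44, "dz": 0, "roll": 0, "claw": 10}, {"dx": 10, "dy": -44, "dz": 0, "roll": 0, "claw": 10}, {"dx": 12, "dy": -44, "dz": 0, "roll": 0, "claw": 10}, {"dx": 12, "dy": -44, "dz": 0, "roll": 0, "claw": 10}, {"dx": 12, "dy": -40, "dz": 0, "roll": 0, "claw": 10}]}}

```text
t: 28.95
tool_pos: [0.5557, 0.1441, 0.417]
tool_rot: [-0.0, 1.0, 0.0, 0.0]
wrist_force: [0.6, -0.0, -0.8]
opening: 0.0306
grip_force: 39.9
```

Request:
{"method": "carry_out", "body": {"plan": [{"dx": 0, "dy": -17, "dz": 0, "roll": 0, "claw": 10}, {"dx": 0, "dy": 0, "dz": 0, "roll": 0, "claw": 10}, {"dx": 0, "dy": 0, "dz": 0, "roll": 0, "claw": 10}, {"dx": 0, "dy": 0, "dz": 0, "roll": 0, "claw": 10}, {"dx": 0, "dy": 0, "dz": 0, "roll": 0, "claw": 10}]}}

```text
t: 29.45
tool_pos: [0.5559, 0.1568, 0.4165]
tool_rot: [0.001, 1.0, -0.002, -0.0]
wrist_force: [-0.5, 0.2, -1.2]
opening: 0.0306
grip_force: 39.9
```

Request:
{"method": "carry_out", "body": {"plan": [{"dx": 0, "dy": 0, "dz": 30, "roll": 0, "claw": 10}, {"dx": 0, "dy": 0, "dz": 30, "roll": 0, "claw": 10}, {"dx": 0, "dy": 0, "dz": 20, "roll": 0, "claw": 10}, {"dx": 0, "dy": 0, "dz": 20, "roll": 0, "claw": 10}, {"dx": 0, "dy": 0, "dz": 15, "roll": 0, "claw": 10}, {"dx": 0, "dy": 0, "dz": 7, "roll": 0, "claw": 10}, {"dx": 0, "dy": 0, "dz": 3, "roll": 0, "claw": 10}, {"dx": 0, "dy": 0, "dz": 2, "roll": 0, "claw": 10}, {"dx": 0, "dy": 0, "dz": 2, "roll": 0, "claw": 10}, {"dx": 0, "dy": 0, "dz": 1, "roll": 0, "claw": 10}, {"dx": 0, "dy": 0, "dz": 0, "roll": 0, "claw": 10}]}}

```text
t: 30.55
tool_pos: [0.5567, 0.1592, 0.2886]
tool_rot: [0.0, 1.0, -0.0, 0.001]
wrist_force: [-0.4, -1.2, 5.8]
opening: 0.0305
grip_force: 40.7
```

Request:
{"method": "carry_out", "body": {"plan": [{"dx": 0, "dy": 0, "dz": 0, "roll": 0, "claw": 46}, {"dx": 0, "dy": 0, "dz": 0, "roll": 0, "claw": 46}, {"dx": 0, "dy": 0, "dz": -10, "roll": 0, "claw": 46}, {"dx": 0, "dy": 0, "dz": -40, "roll": 0, "claw": 50}, {"dx": 0, "dy": 0, "dz": -45, "roll": 0, "claw": 50}, {"dx": 0, "dy": 0, "dz": -45, "roll": 0, "claw": 50}, {"dx": -20, "dy": -30, "dz": -45, "roll": 0, "claw": 20}, {"dx": -20, "dy": -30, "dz": -20, "roll": 0, "claw": 0}, {"dx": -20, "dy": -26, "dz": 0, "roll": -2.8, "claw": 0}, {"dx": 0, "dy": 0, "dz": 0, "roll": 0, "claw": 0}, {"dx": 0, "dy": 0, "dz": 0, "roll": 0, "claw": 0}, {"dx": 0, "dy": 0, "dz": 0, "roll": 0, "claw": 0}]}}

```text
t: 31.75
tool_pos: [0.4992, 0.2399, 0.4855]
tool_rot: [0.001, 1.0, 0.023, -0.0]
wrist_force: [0.5, 0.2, 0.2]
opening: 0.0002
grip_force: 0.0
```

```bash
python3 - <<'E'
from h import *
st(); C=cam("wrist"); i=robot.read_camera("wrist"); s=robot.read_camera("scene"); t=robot.read_camera("top")
cv2.imwrite("pics/w5.png",i);cv2.imwrite("pics/s5.png",s); np.save("pics/w5.npy",np.array([C[0],C[1],np.tile(C[2],(3,1))]))
cv2.imwrite("pics/g5.png",np.hstack([cv2.resize(i,(400,300)),cv2.resize(t[150:300,60:260],(400,300))]))
E
```

```text
t 31.75 p [499.2 239.9 485.5] F [0.5 0.2 0.2] op 0.2 gf 0.0
q [-0.14  0.32 -0.5   1.9   0.18  0.97 -2.24]
[[ 0.999  0.046 -0.   ]
 [ 0.046 -0.999 -0.001]
 [-0.     0.001 -1.   ]]
```

View pics/g5.png

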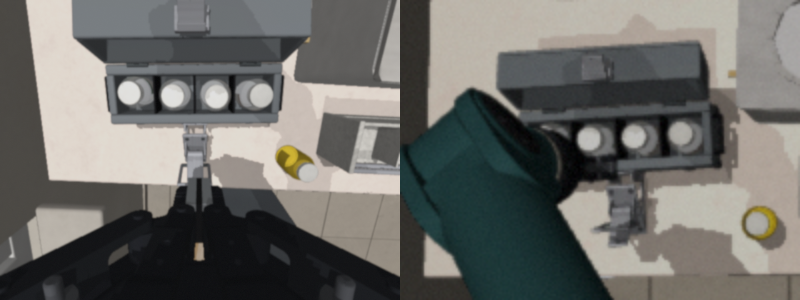

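All four bottles stand upright, one per pocket, and the lid's inner front edge is at about (192,38) in the wrist half. I'll work out the lid angle from that ray.

```bash
python3 - <<'E'
from h import *
from scipy.optimize import brentq
for f,uv in(("w5",(192*1.4,38*1.4)),("w3",(290*1.4,86*1.4))):
    a=np.load(f"pics/{f}.npy"); C=(a[0],a[1],a[2][0])
    for th in np.arange(1.5,2.05,.05):
        z=.096+.086*np.sin(th); X=plane(C,uv,z); 
        hx=.552+.043-(X[1]-.2475)*.05; print(f,round(th,2),X.round(4),round((X[0]-hx+.086*np.cos(th))*1e3,1))
E
```

```text
w5 1.5 [0.6125 0.2526 0.1818] 23.9
w5 1.55 [0.6125 0.2526 0.182 ] 19.5
w5 1.6 [0.6125 0.2526 0.182 ] 15.2
w5 1.65 [0.6125 0.2526 0.1817] 11.0
w5 1.7 [0.6126 0.2526 0.1813] 6.8
w5 1.75 [0.6127 0.2526 0.1806] 2.6
w5 1.8 [0.6129 0.2526 0.1798] -1.4
w5 1.85 [0.613  0.2527 0.1787] -5.4
w5 1.9 [0.6133 0.2527 0.1774] -9.3
w5 1.95 [0.6135 0.2528 0.1759] -13.1
w5 2.0 [0.6138 0.2528 0.1742] -16.7
w3 1.5 [0.6141 0.2607 0.1818] 25.9
w3 1.55 [0.6141 0.2608 0.182 ] 21.6
w3 1.6 [0.6141 0.2608 0.182 ] 17.3
w3 1.65 [0.6141 0.2607 0.1817] 13.0
w3 1.7 [0.6141 0.2605 0.1813] 8.7
w3 1.75 [0.6141 0.2603 0.1806] 4.4
w3 1.8 [0.6141 0.26   0.1798] 0.2
w3 1.85 [0.6141 0.2596 0.1787] -4.0
w3 1.9 [0.6141 0.2591 0.1774] -8.2
w3 1.95 [0.614  0.2585 0.1759] -12.2
w3 2.0 [0.614  0.2579 0.1742] -16.2
```

Request:
{"method": "carry_out", "body": {"plan": [{"dx": 41, "dy": -15, "dz": 0, "roll": 0, "claw": 0}, {"dx": 41, "dy": -15, "dz": 0, "roll": 0, "claw": 0}, {"dx": 41, "dy": -15, "dz": 0, "roll": 0, "claw": 0}, {"dx": 41, "dy": -15, "dz": 0, "roll": 0, "claw": 0}, {"dx": 41, "dy": -15, "dz": 0, "roll": 0, "claw": 0}, {"dx": 0, "dy": 0, "dz": 0, "roll": 0, "claw": 0}, {"dx": 0, "dy": 0, "dz": 0, "roll": 0, "claw": 0}, {"dx": 0, "dy": 0, "dz": 0, "roll": 0, "claw": 0}, {"dx": 0, "dy": 0, "dz": 0, "roll": 0, "claw": 0}]}}

```text
t: 32.8
tool_pos: [0.6988, 0.3254, 0.4861]
tool_rot: [0.0, 1.0, 0.024, -0.0]
wrist_force: [0.4, 0.4, 0.3]
opening: -0.0001
grip_force: 0.0
```

```bash
python3 - <<'E'
from h import *
st(); i=robot.read_camera("wrist"); s=robot.read_camera("scene"); cv2.imwrite("pics/g6.png",np.hstack([cv2.resize(i,(400,300)),cv2.resize(s[120:330,20:300],(400,300))]))
E
```

```text
t 32.8 p [698.8 325.4 486.1] F [0.4 0.4 0.3] op -0.1 gf 0.0
q [-0.24  0.62 -0.44  1.39  0.27  1.19 -2.23]
[[ 0.999  0.049 -0.   ]
 [ 0.049 -0.999 -0.001]
 [-0.     0.001 -1.   ]]
```

View pics/g6.png

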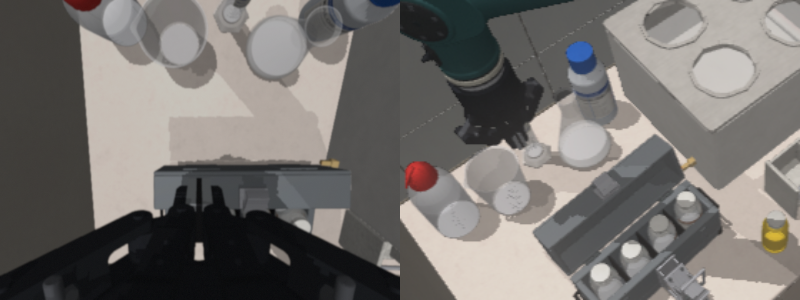

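Nothing tall stands near the path: the glassware is well behind, and the lid's back edge is in front of the fingers. I'll descend behind the lid.

Request:
{"method": "carry_out", "body": {"plan": [{"dx": 0, "dy": 0, "dz": 45, "roll": 0, "claw": 0}, {"dx": 0, "dy": 0, "dz": 45, "roll": 0, "claw": 0}, {"dx": 0, "dy": 0, "dz": 40, "roll": 0, "claw": 0}, {"dx": 0, "dy": 0, "dz": 32, "roll": 0, "claw": 0}, {"dx": 0, "dy": 0, "dz": 0, "roll": 0, "claw": 0}, {"dx": 0, "dy": 0, "dz": 0, "roll": 0, "claw": 0}, {"dx": -10, "dy": 0, "dz": 0, "roll": 0, "claw": 0}, {"dx": -10, "dy": 0, "dz": 0, "roll": 0, "claw": 0}, {"dx": -8, "dy": 0, "dz": -2, "roll": 0, "claw": 0}, {"dx": -8, "dy": 0, "dz": -4, "roll": 0, "claw": 0}, {"dx": -6, "dy": 0, "dz": -4, "roll": 0, "claw": 0}]}}

```text
t: 34.0
tool_pos: [0.6586, 0.3241, 0.3359]
tool_rot: [-0.001, 1.0, 0.024, 0.003]
wrist_force: [5.3, 1.8, 1.6]
opening: 0.0002
grip_force: 2.5
```

Request:
{"method": "carry_out", "body": {"plan": [{"dx": -6, "dy": 0, "dz": -3, "roll": 0, "claw": 0}, {"dx": -6, "dy": 0, "dz": -4, "roll": 0, "claw": 0}, {"dx": -6, "dy": 0, "dz": -4, "roll": 0, "claw": 0}, {"dx": -8, "dy": 0, "dz": -3, "roll": 0, "claw": 0}, {"dx": -8, "dy": 0, "dz": -3, "roll": 0, "claw": 0}, {"dx": -8, "dy": 0, "dz": -2, "roll": 0, "claw": 0}, {"dx": -8, "dy": 0, "dz": -1, "roll": 0, "claw": 0}]}}

```text
t: 34.7
tool_pos: [0.6089, 0.3216, 0.3565]
tool_rot: [-0.001, 1.0, 0.024, 0.003]
wrist_force: [2.6, -0.4, 8.5]
opening: 0.0002
grip_force: 3.5
```

Request:
{"method": "carry_out", "body": {"plan": [{"dx": -9, "dy": 0, "dz": 1, "roll": 0, "claw": 0}, {"dx": -10, "dy": 0, "dz": 2, "roll": 0, "claw": 0}, {"dx": -8, "dy": 0, "dz": 2, "roll": 0, "claw": 0}, {"dx": -9, "dy": 0, "dz": 2, "roll": 0, "claw": 0}, {"dx": -7, "dy": 0, "dz": 3.5, "roll": 0, "claw": 0}, {"dx": -8, "dy": 0, "dz": 4, "roll": 0, "claw": 0}, {"dx": -7, "dy": 0, "dz": 5, "roll": 0, "claw": 0}, {"dx": -7, "dy": 0, "dz": 5.5, "roll": 0, "claw": 0}, {"dx": -6, "dy": 0, "dz": 6.5, "roll": 0, "claw": 0}, {"dx": -5, "dy": 0, "dz": 6.5, "roll": 0, "claw": 0}]}}

```text
t: 35.7
tool_pos: [0.532, 0.3184, 0.319]
tool_rot: [0.001, 1.0, 0.024, 0.001]
wrist_force: [-5.0, -9.5, 53.5]
opening: 0.0001
grip_force: 27.0
```

The force rise shows the lid is shut. I'll back off and look at the keeper and the loop.

Request:
{"method": "carry_out", "body": {"plan": [{"dx": 0, "dy": 0, "dz": -5, "roll": 0, "claw": 0}, {"dx": 0, "dy": 0, "dz": -45, "roll": 0, "claw": 0}, {"dx": 0, "dy": 0, "dz": -50, "roll": 0, "claw": 0}, {"dx": -32, "dy": 24, "dz": 0, "roll": 0, "claw": 85}, {"dx": -32, "dy": 24, "dz": 0, "roll": 0, "claw": 85}, {"dx": -32, "dy": 24, "dz": 0, "roll": 0, "claw": 85}, {"dx": 0, "dy": 0, "dz": 0, "roll": 0, "claw": 85}, {"dx": 0, "dy": 0, "dz": 0, "roll": 0, "claw": 85}, {"dx": 0, "dy": 0, "dz": 0, "roll": 0, "claw": 85}, {"dx": 0, "dy": 0, "dz": 0, "roll": 0, "claw": 85}], "squeeze": 25}}

```text
t: 36.7
tool_pos: [0.4406, 0.242, 0.4157]
tool_rot: [-0.001, 1.0, 0.024, 0.0]
wrist_force: [-0.0, -0.0, 0.5]
opening: 0.0848
grip_force: 0.0
```

```bash
python3 - <<'E'
from h import *
st(); C=cam("wrist"); i=robot.read_camera("wrist"); s=robot.read_camera("scene")
cv2.imwrite("pics/w7.png",i);cv2.imwrite("pics/s7.png",s); np.save("pics/w7.npy",np.array([C[0],C[1],np.tile(C[2],(3,1))]))
S=cam("scene")
for X in((.491,.2443,.112),(.4305,.2414,.1454),(.51,.2457,.146),(.456,.2427,.077)): print(proj(C,X).round(0),proj(S,X).round(0))
p=proj(C,(.47,.2435,.12)).astype(int); q=proj(S,(.47,.2435,.12)).astype(int); print(p,q)
a=i[max(0,p[1]-80):p[1]+80,p[0]-53:p[0]+53]; b=s[q[1]-45:q[1]+45,q[0]-30:q[0]+30]
print(a.shape,b.shape)
cv2.imwrite("pics/m7.png",np.hstack([cv2.resize(a,(400,600),interpolation=cv2.INTER_CUBIC),cv2.resize(b,(400,600),interpolation=cv2.INTER_CUBIC)]))
E
```

```text
t 36.7 p [440.6 242.  415.7] F [-0.  -0.   0.5] op 84.8 gf 0.0
q [-0.2   0.33 -0.5   2.08  0.22  0.78 -2.35]
[[ 0.999  0.048  0.001]
 [ 0.048 -0.999  0.001]
 [ 0.001 -0.001 -1.   ]]
[280. 140.] [208. 302.]
[280. 225.] [225. 315.]
[279. 115.] [201. 291.]
[279. 176.] [220. 318.]
[279 167] [214 307]
(160, 106, 3) (90, 60, 3)
```

View pics/m7.png

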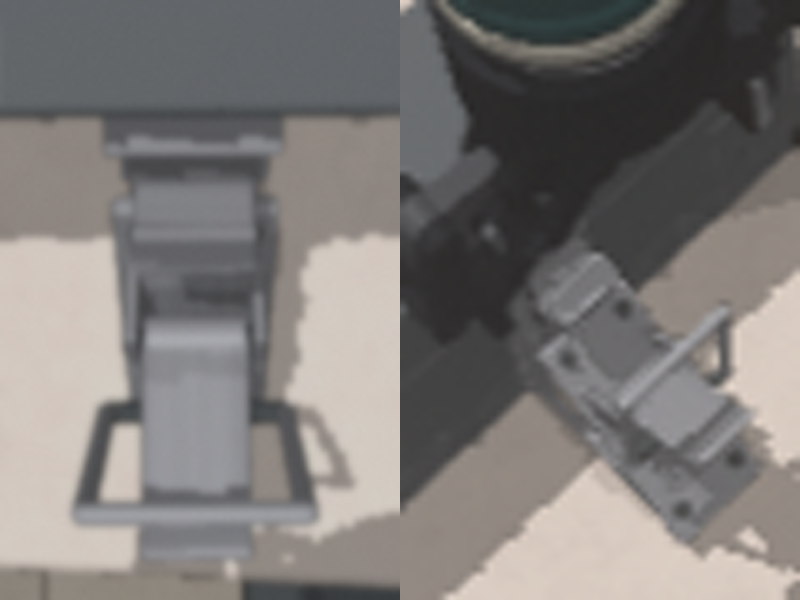

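The left crop shows the loop bar's middle at (195,513), the keeper lip block at y 180–240 and the lid edge at y≈115. The scene crop shows the bar's middle at (675,355) and the lip's edges near (568,267) and (590,292). I'll triangulate these.

```bash
python3 - <<'E'
from h import *
a=np.load("pics/w7.npy"); C=(a[0],a[1],a[2][0]); S=cam("scene")
w=lambda x,y:(226+x/3.774,87+y/3.75); sc=lambda x,y:(184+(x-400)/6.667,262+y/6.667)
for n,p,q in(("bar",w(195,513),sc(675,355)),("lipT",w(193,180),sc(568,267)),("lipB",w(193,240),sc(590,292)),("tip",w(195,553),sc(728,430))):
    X=tri([(C,p),(S,q)]); print(n,X.round(4),np.round(proj(C,X)-p,1),np.round(proj(S,X)-q,1))
for nm,X in(("lip top in",(.4885,.244,.1237)),("lip top out n13",(.4864,.244,.1258)),("lip bot out",(.480,.244,.1194)),("seat",(.491,.244,.112))):
    p=proj(C,X);q=proj(S,X); print(nm,((p-[226,87])*3.76).round(0),((q-[184,262])*6.667+[400,0]).round(0))
E
```

```text
bar [0.4307 0.242  0.1449] [1.1 0.4] [-0.4  0.2]
lipT [0.4934 0.2441 0.1074] [2.9 1.3] [-1.1  0.4]
lipB [0.4808 0.2438 0.1077] [2.4 1. ] [-0.9  0.4]
tip [0.4099 0.2404 0.111 ] [1.8 0.5] [-0.6  0.4]
lip top in [203. 214.] [565. 262.]
lip top out n13 [202. 226.] [568. 264.]
lip bot out [201. 254.] [582. 284.]
seat [203. 198.] [564. 269.]
```

Request:
{"method": "carry_out", "body": {"plan": [{"dx": -12, "dy": 0, "dz": 40, "roll": 0, "claw": 85}, {"dx": 0, "dy": 0, "dz": 40, "roll": 0, "claw": 85}, {"dx": 0, "dy": 0, "dz": 38, "roll": 0, "claw": 85}, {"dx": 0, "dy": 0, "dz": 0, "roll": 0, "claw": 85}, {"dx": 0, "dy": 0, "dz": 0, "roll": 0, "claw": 85}, {"dx": 0, "dy": 0, "dz": 0, "roll": 0, "claw": 60}, {"dx": 0, "dy": 0, "dz": 0, "roll": 0, "claw": 52}, {"dx": 0, "dy": 0, "dz": 0, "roll": 0, "claw": 40}, {"dx": 0, "dy": 0, "dz": 0, "roll": 0, "claw": 40}, {"dx": 0, "dy": 0, "dz": 0, "roll": 0, "claw": 40}, {"dx": 0, "dy": 0, "dz": 0, "roll": 0, "claw": 40}], "squeeze": 25}}

```text
t: 37.9
tool_pos: [0.4278, 0.2415, 0.2983]
tool_rot: [-0.001, 1.0, 0.024, 0.001]
wrist_force: [-0.3, 3.2, 2.1]
opening: 0.0474
grip_force: 25.6
```

Request:
{"method": "carry_out", "body": {"plan": [{"dx": 7, "dy": 0, "dz": 0, "roll": 0, "claw": 40}, {"dx": 7, "dy": 0, "dz": 0, "roll": 0, "claw": 40}, {"dx": 7, "dy": 0, "dz": 0, "roll": 0, "claw": 40}, {"dx": 7, "dy": 0, "dz": 1, "roll": 0, "claw": 40}, {"dx": 7, "dy": 0, "dz": 2, "roll": 0, "claw": 40}, {"dx": 8, "dy": 0, "dz": 2, "roll": 0, "claw": 40}, {"dx": 0, "dy": 0, "dz": 0, "roll": 0, "claw": 40}, {"dx": 0, "dy": 0, "dz": 0, "roll": 0, "claw": 40}]}}

```text
t: 38.7
tool_pos: [0.4694, 0.2438, 0.2919]
tool_rot: [-0.001, 1.0, 0.025, -0.002]
wrist_force: [-2.9, 4.6, -1.0]
opening: 0.0478
grip_force: 26.5
```

```bash
python3 - <<'E'
from h import *
st(); C=cam("wrist"); i=robot.read_camera("wrist"); s=robot.read_camera("scene"); S=cam("scene")
cv2.imwrite("pics/w8.png",i);cv2.imwrite("pics/s8.png",s); np.save("pics/w8.npy",np.array([C[0],C[1],np.tile(C[2],(3,1))]))
for X in((.48,.2438,.138),(.489,.2443,.112),(.508,.2457,.146)): print(proj(C,X).round(0),proj(S,X).round(0))
g=cv2.cvtColor(i,cv2.COLOR_BGR2GRAY)
# vertical profile through loop centre columns off keeper (u=280+-..)
for u in(262,280,298): print(u,[int(v) for v in g[90:260:2,u-1:u+2].mean(1)])
E
```

```text
t 38.7 p [469.4 243.8 291.9] F [-2.9  4.6 -1. ] op 47.8 gf 26.5
q [-0.27  0.54 -0.4   2.12  0.39  0.55 -2.47]
[[ 0.999  0.049 -0.003]
 [ 0.049 -0.999  0.001]
 [-0.003 -0.001 -1.   ]]
[282. 264.] [210. 301.]
[281. 223.] [209. 303.]
[281. 201.] [202. 292.]
262 [108, 108, 108, 108, 108, 108, 108, 108, 108, 108, 108, 108, 108, 108, 108, 108, 108, 108, 108, 108, 109, 108, 108, 108, 108, 108, 108, 108, 108, 108, 108, 108, 108, 108, 108, 108, 108, 108, 108, 108, 108, 108, 108, 108, 108, 108, 108, 108, 108, 108, 108, 108, 108, 104, 93, 98, 139, 144, 121, 109, 130, 139, 140, 142, 142, 140, 140, 140, 140, 142, 141, 134, 100, 92, 126, 141, 143, 136, 111, 106, 107, 108, 104, 98, 105]
280 [108, 108, 108, 108, 108, 108, 108, 108, 108, 108, 108, 108, 108, 108, 108, 108, 108, 108, 108, 108, 108, 108, 108, 108, 108, 108, 108, 108, 108, 108, 108, 108, 108, 108, 108, 108, 108, 108, 108, 108, 109, 108, 108, 108, 108, 108, 108, 108, 108, 108, 108, 108, 108, 104, 92, 88, 130, 144, 121, 108, 131, 139, 138, 141, 142, 140, 140, 140, 140, 142, 141, 140, 131, 103, 130, 141, 144, 136, 110, 107, 107, 108, 104, 98, 105]
298 [108, 108, 108, 108, 108, 108, 108, 109, 107, 108, 108, 108, 108, 109, 107, 108, 109, 108, 108, 108, 109, 108, 108, 108, 108, 108, 108, 108, 108, 108, 108, 108, 108, 108, 108, 108, 108, 108, 108, 108, 108, 108, 108, 108, 108, 108, 108, 108, 108, 108, 108, 108, 108, 103, 89, 85, 116, 140, 118, 107, 130, 137, 138, 141, 141, 140, 139, 139, 140, 141, 141, 140, 138, 124, 132, 142, 145, 134, 109, 106, 107, 108, 98, 78, 81]
```

```bash
python3 - <<'E'
from h import *
i=cv2.imread("pics/w8.png"); a=np.load("pics/w8.npy"); C=(a[0],a[1],a[2][0])
g=cv2.cvtColor(i,cv2.COLOR_BGR2GRAY)
for u in(262,280,298): print(u,[int(v) for v in g[244:320:2,u-1:u+2].mean(1)])
for v in(252,262,272,282): print(v,[int(x) for x in g[v-1:v+2,180:380:4].mean(0)])
cr=cv2.resize(i[180:330,200:360],(640,600),interpolation=cv2.INTER_CUBIC); cv2.imwrite("pics/m8.png",cr)
E
```

```text
262 [136, 111, 106, 107, 108, 104, 98, 105, 114, 122, 119, 111, 110, 109, 110, 110, 111, 106, 96, 118, 115, 100, 96, 92, 100, 111, 112, 112, 112, 112, 112, 113, 112, 113, 113, 113, 113, 114]
280 [136, 110, 107, 107, 108, 104, 98, 105, 115, 122, 119, 111, 109, 110, 110, 110, 110, 106, 83, 83, 91, 98, 96, 92, 100, 110, 112, 112, 112, 112, 112, 113, 113, 113, 113, 113, 113, 113]
298 [134, 109, 106, 107, 108, 98, 78, 81, 89, 94, 97, 98, 99, 102, 104, 104, 104, 99, 81, 83, 92, 99, 96, 92, 95, 102, 104, 105, 106, 106, 106, 107, 107, 107, 107, 107, 108, 108]
252 [217, 217, 217, 217, 217, 214, 213, 160, 114, 115, 89, 117, 216, 216, 217, 218, 151, 123, 107, 107, 108, 109, 109, 109, 108, 109, 106, 106, 110, 108, 106, 99, 138, 147, 147, 147, 147, 147, 102, 60, 96, 96, 106, 146, 147, 145, 145, 144, 145, 145]
262 [217, 216, 217, 211, 151, 132, 108, 85, 85, 39, 13, 45, 211, 216, 216, 217, 175, 89, 86, 76, 120, 121, 120, 121, 121, 121, 121, 121, 121, 120, 59, 97, 108, 147, 146, 146, 146, 146, 58, 14, 26, 84, 85, 87, 90, 91, 138, 145, 147, 146]
272 [217, 201, 36, 24, 36, 84, 84, 84, 33, 12, 14, 28, 215, 217, 218, 217, 198, 145, 123, 106, 108, 111, 110, 110, 112, 110, 111, 111, 107, 105, 116, 127, 146, 146, 147, 147, 147, 147, 36, 11, 11, 18, 70, 77, 80, 43, 23, 25, 123, 147]
282 [124, 20, 18, 51, 85, 85, 83, 26, 13, 12, 70, 80, 87, 88, 89, 89, 87, 83, 83, 83, 112, 116, 117, 118, 84, 83, 83, 83, 83, 83, 84, 85, 84, 84, 84, 83, 84, 84, 82, 53, 11, 12, 17, 69, 74, 79, 66, 16, 17, 58]
```

View pics/m8.png

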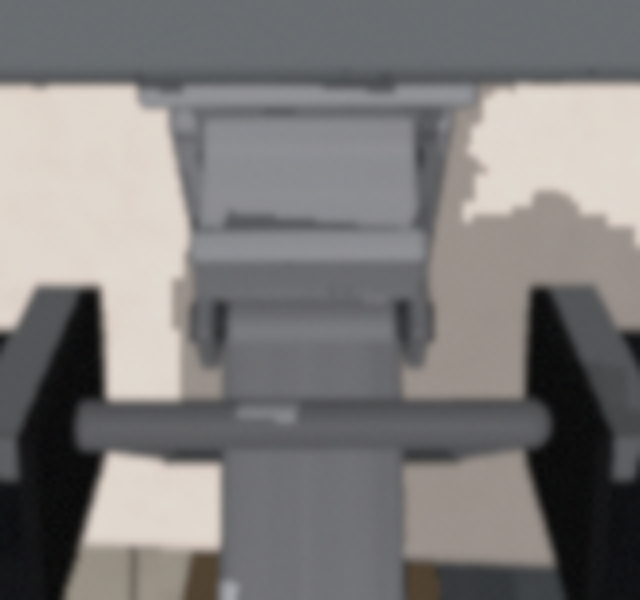

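The crop is clear: the bar lies between the pads at crop y 400–455, x 75–550. The keeper lip is at y 230–300, x 190–427, and the stem lies behind it at y 115–225. I'll work out their relative positions from this one view.

```bash
python3 - <<'E'
from h import *
a=np.load("pics/w8.npy"); C=(a[0],a[1],a[2][0]); K,Rc,c=C
def at(x,y,d):
    uv=np.array([200+x/4,180+y/4,1]); return c+Rc@(np.linalg.inv(K)@uv)*d
f=K[0,0]
bar=at(312,428,.049*f/(475/4)); lip0=at(308,231,.026*f/(237/4)); lip1=at(308,265,.026*f/(239/4)); st0=at(308,115,.026*f/(212/4)); st1=at(308,215,.026*f/(214/4))
lid=plane(C,(280,180+83/4),.146)
for n,X in(("cam",c),("bar",bar),("lip top in",lip0),("lip top out",lip1),("stem back",st0),("stem mid",st1),("lid",lid)): print(n,X.round(4))
for z in(.118,.122,.126,.130): print(z,"lip in",plane(C,(277,180+231/4),z).round(4),"bar",plane(C,(278,287),z+.01).round(4))
E
```

```text
cam [0.5372 0.2478 0.2616]
bar [0.4691 0.2448 0.1369]
lip top in [0.4856 0.246  0.1231]
lip top out [0.4825 0.2459 0.1253]
stem back [0.4932 0.2465 0.103 ]
stem mid [0.4819 0.246  0.1077]
lid [0.5081 0.2459 0.146 ]
0.118 lip in [0.4837 0.246  0.118 ] bar [0.4643 0.2446 0.128 ]
0.122 lip in [0.4852 0.246  0.122 ] bar [0.4665 0.2447 0.132 ]
0.126 lip in [0.4866 0.2461 0.126 ] bar [0.4687 0.2448 0.136 ]
0.13 lip in [0.4881 0.2461 0.13  ] bar [0.4708 0.2448 0.14  ]
```

Request:
{"method": "carry_out", "body": {"plan": [{"dx": 5, "dy": 0, "dz": 0, "roll": 0, "claw": 40}, {"dx": 5, "dy": 0, "dz": 1, "roll": 0, "claw": 40}, {"dx": 5, "dy": 0, "dz": 2.5, "roll": 0, "claw": 40}, {"dx": 3, "dy": 0, "dz": 3, "roll": 0, "claw": 40}, {"dx": 0, "dy": 0, "dz": 0, "roll": 0, "claw": 40}, {"dx": 0, "dy": 0, "dz": 0, "roll": 0, "claw": 40}]}}

```text
t: 39.4
tool_pos: [0.4872, 0.2448, 0.2855]
tool_rot: [-0.001, 1.0, 0.025, -0.002]
wrist_force: [-2.8, 5.0, -0.1]
opening: 0.0477
grip_force: 25.7
```

```bash
cat > bar.py <<'E'
from h import *
import sys
st(); C=cam("wrist"); i=robot.read_camera("wrist"); cv2.imwrite("pics/w_%s.png"%sys.argv[1],i); K,Rc,c=C
g=cv2.cvtColor(i,cv2.COLOR_BGR2GRAY)
for u in(246,252,258,280,304,310): print(u,"from v=190:",[int(v) for v in g[190:320:3,u-1:u+2].mean(1)])
E
python3 bar.py a
```

```text
t 39.4 p [487.2 244.8 285.5] F [-2.8  5.  -0.1] op 47.7 gf 25.7
q [-0.26  0.57 -0.39  2.09  0.39  0.56 -2.46]
[[ 0.999  0.05  -0.003]
 [ 0.05  -0.999  0.001]
 [-0.003 -0.001 -1.   ]]
246 from v=190: [121, 122, 121, 121, 121, 121, 122, 121, 121, 121, 121, 121, 122, 121, 122, 121, 122, 122, 121, 121, 118, 99, 101, 104, 120, 137, 149, 158, 162, 161, 153, 95, 103, 111, 109, 188, 222, 232, 232, 232, 233, 232, 232, 179]
252 from v=190: [121, 122, 121, 121, 121, 121, 121, 121, 121, 122, 121, 121, 121, 121, 121, 121, 121, 121, 121, 121, 117, 110, 153, 153, 152, 154, 132, 102, 101, 97, 90, 88, 103, 111, 103, 103, 96, 104, 201, 229, 228, 229, 227, 172]
258 from v=190: [121, 122, 121, 121, 121, 121, 121, 121, 121, 121, 121, 121, 121, 121, 121, 121, 121, 121, 121, 121, 117, 113, 158, 157, 155, 133, 119, 103, 101, 98, 90, 89, 103, 111, 102, 104, 107, 107, 108, 108, 108, 108, 108, 108]
280 from v=190: [121, 121, 122, 121, 122, 121, 121, 121, 121, 122, 121, 121, 121, 121, 121, 121, 121, 122, 121, 121, 118, 114, 158, 157, 156, 156, 157, 133, 101, 99, 90, 89, 103, 111, 104, 106, 110, 111, 111, 111, 110, 111, 111, 111]
304 from v=190: [121, 121, 122, 121, 121, 121, 121, 121, 121, 121, 121, 121, 121, 121, 121, 121, 121, 121, 121, 121, 117, 99, 117, 109, 97, 98, 98, 99, 99, 100, 96, 89, 104, 111, 103, 104, 104, 108, 148, 164, 164, 163, 162, 110]
310 from v=190: [121, 121, 121, 121, 121, 122, 121, 121, 121, 121, 121, 121, 121, 121, 121, 121, 121, 121, 121, 121, 116, 102, 122, 134, 147, 153, 160, 163, 162, 162, 153, 91, 104, 111, 108, 151, 162, 164, 163, 164, 164, 164, 162, 106]
```

The bar stays at the same place in the pads and clears the lip, so I'll move it over the lip.

Request:
{"method": "carry_out", "body": {"plan": [{"dx": 2.5, "dy": 0, "dz": 2.5, "roll": 0, "claw": 40}, {"dx": 2.5, "dy": 0, "dz": 3, "roll": 0, "claw": 40}, {"dx": 2, "dy": 0, "dz": 3, "roll": 0, "claw": 40}, {"dx": 0, "dy": 0, "dz": 0, "roll": 0, "claw": 40}, {"dx": 0, "dy": 0, "dz": 0, "roll": 0, "claw": 40}]}}

```text
t: 39.95
tool_pos: [0.4943, 0.2451, 0.2771]
tool_rot: [-0.001, 1.0, 0.025, -0.001]
wrist_force: [-2.3, 4.5, -0.6]
opening: 0.0477
grip_force: 25.6
```

```bash
python3 bar.py b
```

```text
t 39.95 p [494.3 245.1 277.1] F [-2.3  4.5 -0.6] op 47.7 gf 25.6
q [-0.26  0.59 -0.38  2.08  0.4   0.55 -2.46]
[[ 0.999  0.05  -0.003]
 [ 0.05  -0.999  0.001]
 [-0.003 -0.001 -1.   ]]
246 from v=190: [125, 125, 125, 125, 124, 125, 124, 124, 125, 125, 125, 125, 124, 125, 125, 125, 125, 125, 125, 125, 124, 124, 125, 125, 125, 124, 125, 125, 124, 125, 121, 101, 102, 115, 112, 197, 221, 216, 211, 177, 157, 160, 182, 226]
252 from v=190: [125, 125, 125, 125, 125, 124, 125, 125, 125, 124, 125, 124, 125, 125, 124, 124, 125, 125, 125, 125, 124, 125, 124, 124, 124, 125, 125, 125, 125, 125, 121, 101, 102, 116, 109, 102, 104, 101, 100, 101, 116, 122, 114, 111]
258 from v=190: [124, 125, 124, 124, 124, 125, 125, 125, 124, 125, 125, 124, 124, 125, 125, 125, 124, 125, 125, 124, 125, 125, 124, 125, 125, 125, 124, 125, 124, 125, 121, 101, 102, 116, 110, 102, 104, 101, 99, 102, 115, 122, 113, 109]
280 from v=190: [125, 124, 125, 125, 125, 124, 124, 124, 125, 124, 125, 125, 125, 125, 125, 125, 125, 125, 125, 124, 125, 125, 124, 125, 125, 125, 125, 125, 125, 124, 121, 100, 102, 116, 109, 102, 103, 101, 99, 105, 116, 122, 113, 110]
304 from v=190: [125, 125, 125, 125, 125, 125, 125, 125, 125, 125, 125, 125, 125, 124, 124, 125, 125, 124, 125, 124, 125, 125, 125, 125, 125, 125, 125, 125, 125, 124, 120, 93, 102, 116, 109, 100, 102, 101, 100, 106, 116, 118, 112, 108]
310 from v=190: [124, 125, 125, 124, 125, 124, 125, 125, 125, 125, 125, 125, 125, 125, 125, 125, 125, 124, 125, 125, 125, 124, 124, 125, 124, 125, 125, 125, 124, 125, 116, 92, 102, 116, 110, 145, 165, 164, 162, 147, 144, 146, 151, 166]
```

Request:
{"method": "carry_out", "body": {"plan": [{"dx": -1.5, "dy": 0, "dz": 2.5, "roll": 0, "claw": 40}, {"dx": -2, "dy": 0, "dz": 2, "roll": 0, "claw": 40}, {"dx": -2, "dy": 0, "dz": 2, "roll": 0, "claw": 40}, {"dx": -1, "dy": 0, "dz": 1.5, "roll": 0, "claw": 40}, {"dx": 0, "dy": 0, "dz": 0, "roll": 0, "claw": 40}, {"dx": 0, "dy": 0, "dz": 0, "roll": 0, "claw": 40}]}}

```text
t: 40.6
tool_pos: [0.4894, 0.2447, 0.2699]
tool_rot: [-0.001, 1.0, 0.024, 0.001]
wrist_force: [-0.4, 5.2, 1.2]
opening: 0.0476
grip_force: 25.8
```

```bash
python3 bar.py c
```

```text
t 40.6 p [489.4 244.7 269.9] F [-0.4  5.2  1.2] op 47.6 gf 25.8
q [-0.28  0.59 -0.37  2.09  0.41  0.52 -2.47]
[[ 0.999  0.049  0.002]
 [ 0.049 -0.999  0.003]
 [ 0.002 -0.003 -1.   ]]
246 from v=190: [125, 125, 125, 125, 125, 125, 125, 125, 125, 124, 125, 124, 124, 124, 125, 125, 125, 125, 125, 125, 124, 125, 125, 125, 125, 125, 125, 124, 125, 125, 112, 90, 99, 114, 111, 151, 173, 168, 163, 130, 106, 106, 116, 140]
252 from v=190: [124, 124, 125, 125, 125, 125, 125, 125, 125, 125, 125, 125, 124, 124, 125, 125, 125, 124, 125, 125, 125, 125, 125, 125, 125, 125, 125, 124, 125, 124, 112, 90, 100, 115, 112, 103, 105, 101, 100, 92, 105, 106, 112, 109]
258 from v=190: [125, 124, 125, 125, 125, 125, 125, 125, 125, 125, 125, 124, 125, 125, 125, 124, 124, 125, 124, 125, 125, 125, 125, 125, 125, 125, 125, 125, 125, 125, 112, 89, 100, 115, 112, 103, 104, 101, 100, 93, 105, 105, 111, 109]
280 from v=190: [124, 125, 125, 124, 124, 125, 125, 125, 125, 125, 125, 125, 125, 125, 125, 125, 125, 125, 125, 125, 125, 125, 125, 125, 125, 125, 125, 124, 125, 124, 112, 88, 100, 116, 111, 103, 104, 101, 100, 95, 105, 106, 101, 106]
304 from v=190: [125, 125, 125, 125, 125, 125, 125, 125, 125, 125, 125, 125, 125, 125, 125, 125, 125, 125, 125, 125, 124, 125, 125, 124, 125, 125, 125, 125, 125, 124, 111, 88, 100, 115, 110, 102, 104, 102, 102, 98, 105, 106, 103, 109]
310 from v=190: [124, 124, 125, 125, 125, 125, 125, 125, 125, 125, 124, 125, 125, 125, 124, 124, 125, 124, 125, 125, 124, 125, 125, 125, 125, 124, 125, 125, 125, 125, 111, 89, 100, 116, 111, 131, 153, 151, 150, 127, 110, 111, 113, 148]
```

Request:
{"method": "carry_out", "body": {"plan": [{"dx": -1.5, "dy": 0, "dz": 1.5, "roll": 0, "claw": 40}, {"dx": -1, "dy": 0, "dz": 1, "roll": 0, "claw": 40}, {"dx": -1, "dy": 0, "dz": 1, "roll": 0, "claw": 40}, {"dx": 0, "dy": 0, "dz": 0, "roll": 0, "claw": 40}, {"dx": 0, "dy": 0, "dz": 0, "roll": 0, "claw": 40}]}}

```text
t: 41.15
tool_pos: [0.4877, 0.2445, 0.267]
tool_rot: [-0.002, 1.0, 0.024, 0.003]
wrist_force: [2.5, 3.6, 0.6]
opening: 0.0471
grip_force: 26.1
```

Request:
{"method": "carry_out", "body": {"plan": [{"dx": -2, "dy": 0, "dz": 2, "roll": 0, "claw": 40}, {"dx": 0, "dy": 0, "dz": 0, "roll": 0, "claw": 40}, {"dx": 0, "dy": 0, "dz": 0, "roll": 0, "claw": 40}, {"dx": 0, "dy": 0, "dz": 0, "roll": 0, "claw": 40}]}}

```text
t: 41.55
tool_pos: [0.4871, 0.2443, 0.2656]
tool_rot: [-0.002, 1.0, 0.024, 0.005]
wrist_force: [5.4, 4.7, 3.8]
opening: 0.0476
grip_force: 26.3
```

The resistance up the slope shows the bar is seated on the stem. I'll release and retract.

Request:
{"method": "carry_out", "body": {"plan": [{"dx": 1, "dy": 0, "dz": -1, "roll": 0, "claw": 40}, {"dx": 0, "dy": 0, "dz": 0, "roll": 0, "claw": 70}, {"dx": 0, "dy": 0, "dz": 0, "roll": 0, "claw": 70}, {"dx": 0, "dy": 0, "dz": 0, "roll": 0, "claw": 75}, {"dx": 0, "dy": 0, "dz": 0, "roll": 0, "claw": 75}, {"dx": -3, "dy": 0, "dz": -30, "roll": 0, "claw": 75}, {"dx": -10, "dy": 0, "dz": -45, "roll": 0, "claw": 75}, {"dx": -20, "dy": 0, "dz": -45, "roll": 0, "claw": 75}, {"dx": -12, "dy": 0, "dz": -32, "roll": 0, "claw": 75}, {"dx": 0, "dy": 0, "dz": 0, "roll": 0, "claw": 75}, {"dx": 0, "dy": 0, "dz": 0, "roll": 0, "claw": 75}, {"dx": 0, "dy": 0, "dz": 0, "roll": 0, "claw": 75}]}}

```text
t: 42.75
tool_pos: [0.4395, 0.2404, 0.416]
tool_rot: [0.001, 1.0, 0.024, -0.001]
wrist_force: [0.0, -0.2, -0.3]
opening: 0.0751
grip_force: 0.0
```

```bash
cat > lat.py <<'E'
from h import *
import sys
st(); C=cam("wrist"); i=robot.read_camera("wrist"); cv2.imwrite("pics/w_%s.png"%sys.argv[1],i)
g=cv2.cvtColor(i,cv2.COLOR_BGR2GRAY)
def P(n,X): print(n,proj(C,X).round(0))
P("bar hooked",(.4885,.2443,.112)); P("lip top",(.484,.2441,.124)); P("tip .8",(.3985,.2405,.083)); P("tip0",(.411,.241,.042)); P("pivot",(.4535,.2428,.077)); P("lid",(.508,.245,.146))
p=proj(C,(.46,.243,.1)); u0=int(p[0]); v0=int(proj(C,(.51,.245,.146))[1])
print("v0",v0,"cols")
for d in(-32,-26,-10,0,10,26,32): print(u0+d,[int(v) for v in g[v0-10:v0+140:3,u0+d-1:u0+d+2].mean(1)])
E
python3 lat.py d
```

```text
t 42.75 p [439.5 240.4 416. ] F [ 0.  -0.2 -0.3] op 75.1 gf 0.0
q [-0.18  0.33 -0.52  2.08  0.23  0.79 -2.36]
[[ 0.999  0.048 -0.002]
 [ 0.048 -0.999 -0.002]
 [-0.002  0.001 -1.   ]]
bar hooked [277. 140.]
lip top [277. 147.]
tip .8 [276. 234.]
tip0 [277. 210.]
pivot [277. 176.]
lid [277. 115.]
v0 111 cols
244 [100, 101, 100, 100, 85, 96, 118, 134, 134, 135, 136, 136, 134, 130, 118, 117, 150, 177, 182, 192, 192, 196, 199, 199, 200, 200, 202, 203, 202, 201, 201, 202, 202, 203, 203, 203, 202, 202, 203, 203, 202, 201, 201, 201, 202, 177, 136, 136, 136, 127]
250 [100, 101, 101, 101, 85, 93, 108, 111, 128, 135, 136, 137, 127, 144, 112, 107, 133, 128, 125, 122, 116, 115, 115, 115, 117, 120, 123, 128, 133, 139, 152, 188, 203, 203, 203, 203, 203, 204, 202, 200, 201, 200, 203, 202, 203, 177, 132, 135, 136, 127]
266 [100, 100, 101, 100, 83, 80, 90, 133, 121, 73, 79, 118, 124, 144, 112, 127, 109, 98, 110, 112, 106, 97, 95, 122, 155, 161, 144, 158, 158, 159, 159, 158, 158, 157, 158, 157, 157, 156, 156, 156, 156, 157, 108, 107, 110, 132, 134, 136, 137, 134]
276 [101, 100, 101, 100, 83, 81, 88, 11
[... 251 characters left out ...]
, 73, 84, 117, 123, 144, 112, 129, 107, 97, 102, 90, 83, 70, 92, 121, 147, 152, 138, 148, 148, 149, 148, 148, 148, 147, 147, 147, 147, 147, 148, 148, 149, 161, 158, 162, 140, 138, 130, 133, 133, 132]
302 [100, 100, 100, 99, 83, 128, 137, 137, 137, 136, 136, 136, 129, 135, 106, 101, 113, 114, 114, 115, 125, 118, 119, 137, 150, 148, 135, 159, 175, 167, 149, 138, 194, 203, 203, 204, 204, 203, 205, 204, 204, 203, 171, 138, 138, 137, 119, 71, 71, 70]
308 [100, 100, 100, 100, 82, 129, 138, 138, 138, 137, 137, 137, 138, 137, 137, 137, 148, 193, 201, 151, 173, 178, 161, 160, 144, 141, 142, 163, 165, 169, 183, 198, 202, 203, 203, 204, 203, 203, 203, 203, 203, 204, 200, 150, 138, 138, 121, 56, 52, 51]
```

The profile shows the lever tip at row ~231 (0.8 rad predicts 234), with the bar behind the lip at row ~142 where the seat predicts 140. So it's hooked. I'll close the fingers and press the lever.

Request:
{"method": "carry_out", "body": {"plan": [{"dx": -18, "dy": -1, "dz": 0, "roll": 0, "claw": 0}, {"dx": -18, "dy": -1, "dz": 0, "roll": 0, "claw": 0}, {"dx": 0, "dy": 0, "dz": 0, "roll": 0, "claw": 0}, {"dx": 0, "dy": 0, "dz": 40, "roll": 0, "claw": 0}, {"dx": 0, "dy": 0, "dz": 40, "roll": 0, "claw": 0}, {"dx": 0, "dy": 0, "dz": 40, "roll": 0, "claw": 0}, {"dx": 0, "dy": 0, "dz": 0, "roll": 0, "claw": 0}, {"dx": 0, "dy": 0, "dz": 0, "roll": 0, "claw": 0}, {"dx": 0, "dy": 0, "dz": 0, "roll": 0, "claw": 0}]}}

```text
t: 43.7
tool_pos: [0.4044, 0.2421, 0.2985]
tool_rot: [-0.001, 1.0, 0.024, 0.001]
wrist_force: [0.1, 0.2, 0.7]
opening: 0.0002
grip_force: 0.0
```

Request:
{"method": "carry_out", "body": {"plan": [{"dx": 0, "dy": 0, "dz": 10, "roll": 0, "claw": 0}, {"dx": 0, "dy": 0, "dz": 10, "roll": 0, "claw": 0}, {"dx": 0, "dy": 0, "dz": 10, "roll": 0, "claw": 0}, {"dx": 0, "dy": 0, "dz": 5, "roll": 0, "claw": 0}, {"dx": 0, "dy": 0, "dz": 5, "roll": 0, "claw": 0}, {"dx": 0, "dy": 0, "dz": 0, "roll": 0, "claw": 0}]}}

```text
t: 44.3
tool_pos: [0.4032, 0.2414, 0.2565]
tool_rot: [0.0, 1.0, 0.024, -0.001]
wrist_force: [0.0, -0.8, -0.7]
opening: 0.0002
grip_force: 0.0
```

Request:
{"method": "carry_out", "body": {"plan": [{"dx": 0, "dy": 0, "dz": 4, "roll": 0, "claw": 0}, {"dx": 0, "dy": 0, "dz": 4, "roll": 0, "claw": 0}, {"dx": 0.5, "dy": 0, "dz": 4, "roll": 0, "claw": 0}, {"dx": 0.5, "dy": 0, "dz": 4, "roll": 0, "claw": 0}, {"dx": 0.5, "dy": 0, "dz": 4, "roll": 0, "claw": 0}]}}

```text
t: 44.8
tool_pos: [0.4052, 0.2417, 0.237]
tool_rot: [-0.0, 1.0, 0.024, 0.0]
wrist_force: [0.8, 0.4, 0.7]
opening: 0.0001
grip_force: 0.6
```

Request:
{"method": "carry_out", "body": {"plan": [{"dx": 0.5, "dy": 0, "dz": 3, "roll": 0, "claw": 0}, {"dx": 0.5, "dy": 0, "dz": 3, "roll": 0, "claw": 0}, {"dx": 0.5, "dy": 0, "dz": 3, "roll": 0, "claw": 0}, {"dx": 0.5, "dy": 0, "dz": 2, "roll": 0, "claw": 0}]}}

```text
t: 45.2
tool_pos: [0.407, 0.2416, 0.2259]
tool_rot: [0.0, 1.0, 0.024, -0.0]
wrist_force: [0.8, -0.0, 0.4]
opening: -0.0003
grip_force: 0.3
```

Request:
{"method": "carry_out", "body": {"plan": [{"dx": 0.5, "dy": 0, "dz": 2, "roll": 0, "claw": 0}, {"dx": 0.5, "dy": 0, "dz": 2, "roll": 0, "claw": 0}, {"dx": 0, "dy": 0, "dz": 2, "roll": 0, "claw": 0}, {"dx": 0, "dy": 0, "dz": 2, "roll": 0, "claw": 0}, {"dx": 0, "dy": 0, "dz": 0, "roll": 0, "claw": 0}]}}

```text
t: 45.7
tool_pos: [0.408, 0.2419, 0.22]
tool_rot: [0.0, 1.0, 0.024, 0.001]
wrist_force: [-3.2, -1.7, 22.1]
opening: 0.0001
grip_force: 10.9
```

Request:
{"method": "carry_out", "body": {"plan": [{"dx": 0, "dy": 0, "dz": 1.5, "roll": 0, "claw": 0}, {"dx": 0, "dy": 0, "dz": 0, "roll": 0, "claw": 0}]}}

```text
t: 45.9
tool_pos: [0.4079, 0.242, 0.2196]
tool_rot: [0.0, 1.0, 0.024, 0.002]
wrist_force: [-4.4, -4.2, 35.0]
opening: -0.0
grip_force: 17.3
```

Request:
{"method": "carry_out", "body": {"plan": [{"dx": -1, "dy": 0, "dz": -10, "roll": 0, "claw": 0}, {"dx": 0, "dy": 0, "dz": -40, "roll": 0, "claw": 0}, {"dx": 0, "dy": 0, "dz": -50, "roll": 0, "claw": 0}, {"dx": 10, "dy": 0, "dz": -50, "roll": 0, "claw": 50}, {"dx": 22, "dy": 0, "dz": -46, "roll": 0, "claw": 75}, {"dx": 0, "dy": 0, "dz": 0, "roll": 0, "claw": 75}, {"dx": 0, "dy": 0, "dz": 0, "roll": 0, "claw": 75}, {"dx": 0, "dy": 0, "dz": 0, "roll": 0, "claw": 75}, {"dx": 0, "dy": 0, "dz": 0, "roll": 0, "claw": 75}]}}

```text
t: 46.8
tool_pos: [0.4372, 0.2426, 0.409]
tool_rot: [0.001, 1.0, 0.025, -0.002]
wrist_force: [0.3, -0.1, 0.2]
opening: 0.0752
grip_force: 0.0
```

```bash
python3 lat.py e
```

```text
t 46.8 p [437.2 242.6 409. ] F [ 0.3 -0.1  0.2] op 75.2 gf 0.0
q [-0.16  0.35 -0.55  2.08  0.26  0.78 -2.39]
[[ 0.999  0.049 -0.004]
 [ 0.049 -0.999 -0.002]
 [-0.004  0.002 -1.   ]]
bar hooked [279. 137.]
lip top [280. 145.]
tip .8 [279. 234.]
tip0 [279. 209.]
pivot [279. 174.]
lid [280. 111.]
v0 107 cols
247 [100, 100, 100, 100, 81, 83, 131, 133, 133, 134, 135, 136, 136, 129, 132, 104, 105, 142, 155, 171, 180, 190, 193, 199, 200, 200, 200, 202, 203, 203, 202, 203, 203, 202, 203, 203, 203, 202, 203, 203, 202, 201, 201, 202, 201, 202, 189, 139, 135, 136]
253 [101, 101, 101, 99, 77, 69, 97, 105, 131, 127, 135, 135, 135, 123, 142, 110, 119, 141, 138, 128, 117, 111, 107, 103, 103, 104, 108, 114, 129, 195, 203, 204, 202, 202, 203, 203, 203, 202, 203, 203, 201, 201, 201, 202, 202, 203, 191, 140, 135, 134]
269 [100, 100, 101, 100, 80, 70, 89, 118, 135, 80, 77, 99, 126, 125, 143, 110, 130, 100, 97, 109, 113, 101, 98, 98, 135, 165, 158, 124, 113, 116, 116, 116, 115, 115, 115, 117, 142, 141, 150, 200, 202, 202, 202, 179, 139, 137, 135, 130, 136, 136]
279 [101, 100, 100, 99, 80, 71, 89, 99, 134
[... 236 characters left out ...]
09, 133, 80, 82, 99, 125, 122, 141, 118, 130, 99, 98, 106, 87, 77, 74, 100, 131, 156, 148, 119, 105, 106, 104, 100, 103, 110, 111, 116, 129, 130, 168, 204, 203, 203, 203, 186, 145, 139, 157, 135, 85, 86]
305 [100, 100, 100, 99, 78, 91, 136, 137, 137, 136, 135, 136, 136, 127, 135, 96, 89, 96, 106, 106, 105, 128, 126, 130, 156, 172, 167, 136, 136, 145, 197, 203, 203, 202, 202, 203, 204, 204, 203, 204, 203, 203, 203, 201, 150, 137, 138, 126, 70, 61]
311 [100, 100, 100, 99, 77, 92, 137, 137, 137, 137, 137, 137, 137, 137, 137, 136, 142, 172, 202, 194, 138, 149, 157, 140, 155, 166, 172, 197, 198, 202, 202, 201, 202, 202, 203, 203, 203, 203, 203, 203, 203, 203, 204, 201, 149, 138, 138, 130, 72, 55]
```

The lever end is at row ~211 (home predicts 209), the bar is still behind the lip, and the lid edge hasn't moved. I'll hand the job in.

```bash
python3 -c "
from rig import robot
print(robot.job_done())"
```

```text
the job is handed in; nothing more can be done
None
```

I packed all four bottles upright, one to a pocket, shut the lid, hooked the loop over the keeper and pressed the lever home, then handed the job in at about 47 s; the lid, loop and lever checks came from camera and force readings.

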